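# Load the dry-block heater and start it

## Task

Open the covers of the dry-block heater as needed, take the blank filler out of the middle pocket and lay it flat in the middle of the grey mat beside the heater, and put every aluminium vial block on the bench into a pocket, seated flat on the pocket floor with its notched corner over the pocket's key post. Then press all three covers down until their catches hold all of them shut, the one over an empty pocket too, and after that press the start button fully. Do not knock over the amber bottles.

Things in the scene. Friction and masses are not known exactly. Their poses are not given: they have to be found in the camera images.
- block1: a plain aluminium vial block with eight amber vials sunk into its top: 90 mm long (its x), 54 mm wide (its y), 40 mm tall, about 0.4 kg. Origin: centre of the underside of the full 90 x 54 outline; z up. One upright corner, at +x +y, is cut away as a 14 x 14 mm square notch over the whole height. May be absent.
- block2: a plain aluminium vial block with eight amber vials sunk into its top: 90 mm long (its x), 54 mm wide (its y), 40 mm tall, about 0.4 kg. Origin: centre of the underside of the full 90 x 54 outline; z up. One upright corner, at +x +y, is cut away as a 14 x 14 mm square notch over the whole height. May be absent.
- block3: a plain aluminium vial block with eight amber vials sunk into its top: 90 mm long (its x), 54 mm wide (its y), 40 mm tall, about 0.4 kg. Origin: centre of the underside of the full 90 x 54 outline; z up. One upright corner, at +x +y, is cut away as a 14 x 14 mm square notch over the whole height. May be absent.
- heater: the white dry-block heater, fixed to the bench, 124 mm (x) by 350 mm (y), deck 50 mm above the bench; origin: centre of its underside; x from hinge side to catch side. Three pockets in a row along y, 95 mm apart, pocket 3 nearest the start button. Catch posts reach 70 mm and hinge posts 87 mm above the bench. Any block fits any pocket.
- pocket1 (a point): centre of the pocket's floor, 35 mm above the bench; axes of the heater, z up. The pocket is 95 mm (x) by 59 mm (y), 15 mm deep, and a 14 x 14 mm key post fills its +x +y corner up to the deck: a block goes in only with its x along this x, its notch around the post. A seated block's origin lies at this point; it stands 25 mm out of the deck.
- cover1 (a joint): angle of the grey cover (rad): 0 shut (as it starts), about 1.9 open, leaning back past upright toward the robot. A light spring (about 1 N at the tab) lifts it open whenever the catch does not hold it; the last 8 mm at the tab need about 5 N down until the catch snaps and holds. It cannot shut over a block that stands high. Lifting the tab with about 5 N frees it.
- cover1_hinge (a point): middle of the cover's hinge line, 80.5 mm above the bench, 62 mm from the pocket's centre toward the heater's -x; axes of the heater, the hinge line along y. The cover is a plate 118 mm long from this line, 66 mm wide and 5 mm thick, the line in its middle plane; shut, it clears a seated block's top by 2.5 mm.
- cover1_tab (a point): middle of the outer face of the press tab at the cover's free end, 140 mm from the hinge line; the tab is 36 mm wide, 8 mm thick and sticks out 34 mm beyond the plate, with a short catch tongue under it. Axes move with the cover: x from hinge to tab, z out of the outer face (up when shut).
- pocket2 (a point): centre of the pocket's floor, 35 mm above the bench; axes of the heater, z up. The pocket is 95 mm (x) by 59 mm (y), 15 mm deep, and a 14 x 14 mm key post fills its +x +y corner up to the deck: a block goes in only with its x along this x, its notch around the post. A seated block's origin lies at this point; it stands 25 mm out of the deck.
- cover2 (a joint): angle of the grey cover (rad): 0 shut (as it starts), about 1.9 open, leaning back past upright toward the robot. A light spring (about 1 N at the tab) lifts it open whenever the catch does not hold it; the last 8 mm at the tab need about 5 N down until the catch snaps and holds. It cannot shut over a block that stands high. Lifting the tab with about 5 N frees it.
- cover2_hinge (a point): middle of the cover's hinge line, 80.5 mm above the bench, 62 mm from the pocket's centre toward the heater's -x; axes of the heater, the hinge line along y. The cover is a plate 118 mm long from this line, 66 mm wide and 5 mm thick, the line in its middle plane; shut, it clears a seated block's top by 2.5 mm.
- cover2_tab (a point): middle of the outer face of the press tab at the cover's free end, 140 mm from the hinge line; the tab is 36 mm wide, 8 mm thick and sticks out 34 mm beyond the plate, with a short catch tongue under it. Axes move with the cover: x from hinge to tab, z out of the outer face (up when shut).
- pocket3 (a point): centre of the pocket's floor, 35 mm above the bench; axes of the heater, z up. The pocket is 95 mm (x) by 59 mm (y), 15 mm deep, and a 14 x 14 mm key post fills its +x +y corner up to the deck: a block goes in only with its x along this x, its notch around the post. A seated block's origin lies at this point; it stands 25 mm out of the deck.
- cover3 (a joint): angle of the grey cover (rad): 0 shut (as it starts), about 1.9 open, leaning back past upright toward the robot. A light spring (about 1 N at the tab) lifts it open whenever the catch does not hold it; the last 8 mm at the tab need about 5 N down until the catch snaps and holds. It cannot shut over a block that stands high. Lifting the tab with about 5 N frees it.
- cover3_hinge (a point): middle of the cover's hinge line, 80.5 mm above the bench, 62 mm from the pocket's centre toward the heater's -x; axes of the heater, the hinge line along y. The cover is a plate 118 mm long from this line, 66 mm wide and 5 mm thick, the line in its middle plane; shut, it clears a seated block's top by 2.5 mm.
- cover3_tab (a point): middle of the outer face of the press tab at the cover's free end, 140 mm from the hinge line; the tab is 36 mm wide, 8 mm thick and sticks out 34 mm beyond the plate, with a short catch tongue under it. Axes move with the cover: x from hinge to tab, z out of the outer face (up when shut).
- blank: the blank filler: a solid aluminium plate of the blocks' outline (90 mm in x, 54 mm in y, the same 14 mm notch at +x +y) but 20 mm thick and without vials, with a grip bar on top, 60 mm (x) by 12 mm (y), reaching 38 mm above the underside; about 0.28 kg. Origin: centre of its underside. It starts seated in pocket 2 under the shut cover.
- mat: a flat grey rubber mat fixed to the bench beside pocket 1's end of the heater, 120 mm (x) by 80 mm (y), 3 mm thick. Origin: centre of its underside.
- start_top (a point): top of the round white start button, 28 mm across, on the heater's deck beyond pocket 3, 68 mm above the bench; pressed straight down.
- start (a joint): travel of the start button (m): 0 up, 0.006 fully down, which takes about 5 N; it springs back.
- bottle1: a capped amber glass bottle, 48 mm across and 95 mm tall, standing on the bench; a bystander. Origin: centre of its underside.
- bottle2: a capped amber glass bottle, 48 mm across and 95 mm tall, standing on the bench; a bystander. Origin: centre of its underside.
There are look-alikes about, which are no part of the job. Leave any green or yellow look-alike of the blank alone.

How it is judged (in metres and radians):
On the way, in this order (a step that is already met when the one before it is completed fails the run):
1. the blank lies on the mat and every block present is seated flat and square in a pocket (horizontal distance between blank and mat below 0.03 m and z of blank in the frame of mat below 0.006 m and angle between blank's own z axis and vertical below 0.05 rad and ((horizontal distance between block1 and pocket1 below 0.006 m and z of block1 in the frame of pocket1 below 0.003 m and angle between the x axis of block1 and the x axis of pocket1, either way round below 0.1 rad and angle between block1's own z axis and vertical below 0.05 rad) or (horizontal distance between block1 and pocket2 below 0.006 m and z of block1 in the frame of pocket2 below 0.003 m and angle between the x axis of block1 and the x axis of pocket2, either way round below 0.1 rad and angle between block1's own z axis and vertical below 0.05 rad) or (horizontal distance between block1 and pocket3 below 0.006 m and z of block1 in the frame of pocket3 below 0.003 m and angle between the x axis of block1 and the x axis of pocket3, either way round below 0.1 rad and angle between block1's own z axis and vertical below 0.05 rad)) and ((horizontal distance between block2 and pocket1 below 0.006 m and z of block2 in the frame of pocket1 below 0.003 m and angle between the x axis of block2 and the x axis of pocket1, either way round below 0.1 rad and angle between block2's own z axis and vertical below 0.05 rad) or (horizontal distance between block2 and pocket2 below 0.006 m and z of block2 in the frame of pocket2 below 0.003 m and angle between the x axis of block2 and the x axis of pocket2, either way round below 0.1 rad and angle between block2's own z axis and vertical below 0.05 rad) or (horizontal distance between block2 and pocket3 below 0.006 m and z of block2 in the frame of pocket3 below 0.003 m and angle between the x axis of block2 and the x axis of pocket3, either way round below 0.1 rad and angle between block2's own z axis and vertical below 0.05 rad)) and ((horizontal distance between block3 and pocket1 below 0.006 m and z of block3 in the frame of pocket1 below 0.003 m and angle between the x axis of block3 and the x axis of pocket1, either way round below 0.1 rad and angle between block3's own z axis and vertical below 0.05 rad) or (horizontal distance between block3 and pocket2 below 0.006 m and z of block3 in the frame of pocket2 below 0.003 m and angle between the x axis of block3 and the x axis of pocket2, either way round below 0.1 rad and angle between block3's own z axis and vertical below 0.05 rad) or (horizontal distance between block3 and pocket3 below 0.006 m and z of block3 in the frame of pocket3 below 0.003 m and angle between the x axis of block3 and the x axis of pocket3, either way round below 0.1 rad and angle between block3's own z axis and vertical below 0.05 rad))), for 0.2 s.
2. all three covers are shut and held, with the blocks still seated (all of step 1 and value of joint each of cover1, cover2, cover3 below 0.04 rad), for 0.3 s.
3. the start button is pressed fully (value of joint start above 0.0045 m), for 0.05 s.
At the end, for the whole second after the job is handed in: blank upright on the mat within 30 mm of its centre; each block present in a pocket (within 6 mm of its centre, 3 mm of its floor, 0.05 rad of upright, 0.1 rad of square) and at rest; all covers below 0.04 rad; the button pressed and let go (all of step 2 and value of joint start below 0.002 m and linear speed of each of block1, block2, block3 below 0.02 m/s); the robot touches nothing.
It fails at once if an amber bottle is knocked over (angle between any of bottle1, bottle2's own z axis and vertical above 0.6 rad).
Of block1, block2, block3 only 2 to 3 are there at a start; the rules pass over those that are not, and their reading is None.
At some moment in a run one of block1, block2, block3 may be knocked a few centimetres aside while the robot is not near it.
Once in a run the grip may slacken for a moment while it holds something.
It also fails if it takes over 210 s, if anything falls off the work surface, if the arm or the gripper's body presses on something with over 40 N, if the wrist force passes 120 N, or if a joint passes its speed limit or range.

## Robot

A 7-joint arm with a two-finger parallel gripper is mounted at the origin on the work surface. World frame = base frame: x ahead of the robot, y to its left, z up, the work surface at z = 0. Lengths are in mm, angles in rad, forces in N, time in s.
With the tool pointing down it reaches from about 425 to 1025 mm from the base axis. Payload 3.6 kg.
Tool frame: the origin (TCP) lies at the very end of the fingers, on their centre line; the grasp point (between the pads) lies 19 mm behind it; z points along the fingers, y is the direction in which the jaws open and shut (so a half turn about z gives the same grasp; the last joint's range is limited). The gripper opens to 85 mm and grips with 20 to 120 N. Pads are 22 mm wide; open, the fingers measure 114 mm over their backs; the gripper's body (76 mm by 85 mm) begins 54 mm behind the grasp point. The pads swing forward as they close: fully open they stand 13 mm farther back than shut.
Start: joints at [-1.337, 0.591, 0.048, 1.609, -0.033, 0.943, -0.034], TCP at [233.417, 686.401, 231.302] pointing down, gripper open.
Joint ranges: [-2.69, 2.69], [-0.47, 2.24], [-1.27, 1.36], [0.19, 2.51], [-1.53, 4.68], [0.08, 2.07], [-3.09, 3.09]. Speed limits (rad/s): [2.57, 2.57, 3.14, 3.14, 3.14, 3.14, 3.14].

## Interface

Orientations are given as a unit quaternion [w, x, y, z].
In Python, from cell import observe, imaging, order gives the robot as it stands.
- The arm moves only by the tool jog_arm, never from a script. Its argument "increments" is a list of rows, each an object with "travel": the shift along the tool's x, y, z in mm, a list of three; "spin": the turn about the tool's z in degrees. In form: [{"travel": [tx, ty, tz], "spin": spin}, ...]. A call has 1 to 10 rows; each row is the pose to reach, as a shift and turn from the pose commanded when the call began, along the tool's axes at that moment; what a row does not reach only later rows make up. A row lasts 1/10 s, in which the tool goes at most 50 mm and 8.59 degrees, less where a joint would pass 70% of its speed; a pose out of reach is approached as far as the arm can. A call with a gripper value outside its range is refused whole. "fingers" is the closure in counts, from 0 (fully open) to 255 (shut), set as the call begins (left out, the last holds). The fingers move at their own pace and stop on an object; the grip force is fixed at half the most. Time passes only in rows, so rows that repeat a pose let the fingers close. It gives the time, the measured TCP pose, the force and the opening at its end, in the units of the state.
- observe(): the state, without advancing time (a new reading comes with each control period).
- imaging.camera(name): name is "scene" or "top" or "wrist"; returns a dict with "pixels" (384x512x3 uint8, blue, green, red), "z_map" (384x512 float32, mm along the optical axis (not along the pixel's ray), 0 where there is no reading), "fx", "fy", "cx", "cy" (pixels), "origin" and "orientation" of the camera in the world; the wrist camera has in their place "hand_eye" (4x4, takes a point from camera to tool coordinates, whose origin is the TCP and whose axes are the flange's). Camera axes: x right, y up, looking along -z (the intrinsics and any distortion apply to the point x, -y, -z); pixel columns grow to the right and rows downward; lengths in mm; the calibration is good to about 2 mm. A picture is of the moment at which its call begins: read the wrist's pose just before it.
- order.finish_job(): hands the job in, once; it reports no verdict.
The state is a dict: "t": time; "joint_positions": joint angles; "joint_vel": joint speeds; "effort": joint torques, N m; "tcp_pos": TCP position; "ee_rot": TCP orientation; "ft_force": force on the tool from outside, world axes, zero at the start; "torque": the same for the moment, N m; "finger_gap": finger opening in mm.
Only numpy, scipy, OpenCV 4.12 (cv2) and the standard library are available. Lean on these libraries where they do the work, as an engineer would, in place of code of your own. Each camera call takes 0.05 s, during which the arm holds its last target.

## Working session

There is one attempt and no reset: what is moved stays moved. The work goes in short steps, Python scripts to look and compute and a tool call to move; the robot and the scene stay as the last step left them, time stands still between calls to the robot, and variables do not carry over. Pictures are saved under pics/ and viewed, and the job is handed in when it is done.

Besides the shell and the picture viewer there is one more tool, called as name(argument=value, ...), one argument or row to a line, values as JSON. jog_arm: Moves the arm, as the interface text tells. Its arguments: {"type":"object","properties":{"increments":{"type":"array"},"fingers":{"type":"number"}},"required":["increments"]}

```bash
ls; mkdir -p pics
cat > h.py <<'E'
import numpy as np, cv2
from scipy.spatial.transform import Rotation as R
from cell import observe, imaging, order
def rot(q): return R.from_quat([q[1],q[2],q[3],q[0]]).as_matrix()
def snap(name,fn=None):
    s=observe(); c=imaging.camera(name)
    if 'hand_eye' in c:
        T=np.eye(4);T[:3,:3]=rot(s['ee_rot']);T[:3,3]=s['tcp_pos'];c['T']=T@np.array(c['hand_eye'])
    else:
        T=np.eye(4);o=np.array(c['orientation']);T[:3,:3]=rot(o) if o.size==4 else o;T[:3,3]=c['origin'];c['T']=T
    if fn: cv2.imwrite('pics/'+fn+'.png',c['pixels'])
    np.savez('/tmp/'+name+'.npz',**{k:v for k,v in c.items()})
    return c
def load(name): return dict(np.load('/tmp/'+name+'.npz',allow_pickle=True))
def pt(c,u,v,z=None,plane=None):
    """world pt from pixel, by depth or by plane height"""
    d=np.array([(u-c['cx'])/c['fx'],-(v-c['cy'])/c['fy'],-1.0])
    T=c['T']
    if plane is not None:
        w=T[:3,:3]@d; k=(plane-T[2,3])/w[2]; return T[:3,3]+k*w
    if z is None: z=np.median(c['z_map'][max(0,int(v)-1):int(v)+2,max(0,int(u)-1):int(u)+2])
    return T[:3,:3]@(d*z)+T[:3,3]
def cloud(c):
    z=c['z_map'];v,u=np.mgrid[:z.shape[0],:z.shape[1]]
    P=np.stack([(u-c['cx'])/c['fx']*z,-(v-c['cy'])/c['fy']*z,-z],-1)
    W=P@c['T'][:3,:3].T+c['T'][:3,3]; W[z<=0]=np.nan
    return W
def st():
    s=observe();print('t',s['t'],'tcp',np.round(s['tcp_pos'],1),'q',np.round(s['ee_rot'],4),'F',np.round(s['ft_force'],1),'gap',s['finger_gap']);print('j',np.round(s['joint_positions'],3));return s
E
python3 - <<'E'
from h import *
s=st();print(np.round(rot(s['ee_rot']),3))
for n in ['scene','top','wrist']:
    c=snap(n,n+'0');print(n,[c[k] for k in ('fx','fy','cx','cy')],np.round(c['T'],3).tolist(),[k for k in c])
E
```

```text
pics
t 0.0 tcp [233.1 685.6 230.1] q [-1.000e-04  1.631e-01  9.866e-01 -1.100e-03] F [ 0.1 -0.1  0.4] gap 85.4646669973856
j [-1.336  0.592  0.048  1.61  -0.033  0.943 -0.034]
[[-0.947  0.322 -0.001]
 [ 0.322  0.947 -0.002]
 [-0.    -0.002 -1.   ]]
scene [414.60471793100197, 414.60471793100197, 253.7475542452707, 194.4298083139455] [[-0.661, -0.488, 0.57, 1186.69], [0.751, -0.439, 0.494, 550.212], [0.009, 0.754, 0.656, 836.099], [0.0, 0.0, 0.0, 1.0]] ['pixels', 'z_map', 'fx', 'fy', 'cx', 'cy', 'origin', 'orientation', 'T']
top [422.71107919851084, 422.71107919851084, 257.77475911030416, 195.57060540168592] [[-0.012, 0.991, -0.13, 386.808], [-1.0, -0.009, 0.022, 7.207], [0.02, 0.13, 0.991, 1228.873], [0.0, 0.0, 0.0, 1.0]] ['pixels', 'z_map', 'fx', 'fy', 'cx', 'cy', 'origin', 'orientation', 'T']
wrist [282.7848745521716, 282.7848745521716, 253.50185171513823, 195.37633422861825] [[0.322, -0.898, -0.301, 156.764], [0.947, 0.304, 0.105, 712.48], [-0.002, -0.319, 0.948, 372.488], [0.0, 0.0, 0.0, 1.0]] ['pixels', 'z_map', 'fx', 'fy', 'cx', 'cy', 'hand_eye', 'T']
```

View pics/scene0.png

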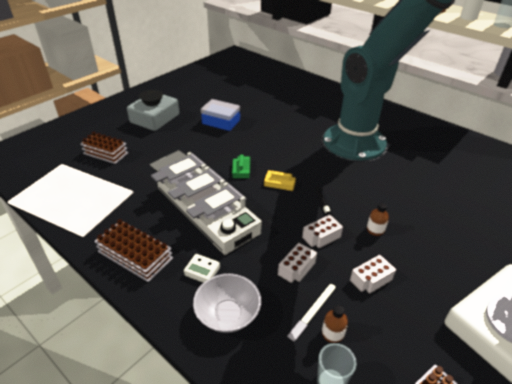

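View pics/top0.png

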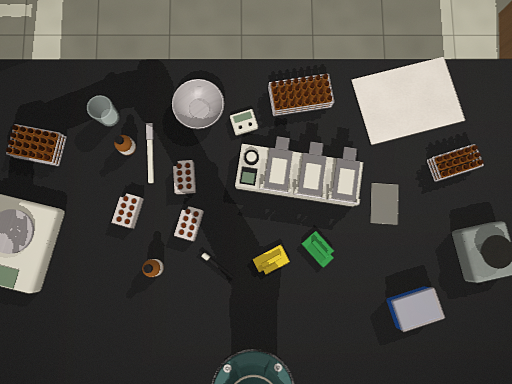

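View pics/wrist0.png

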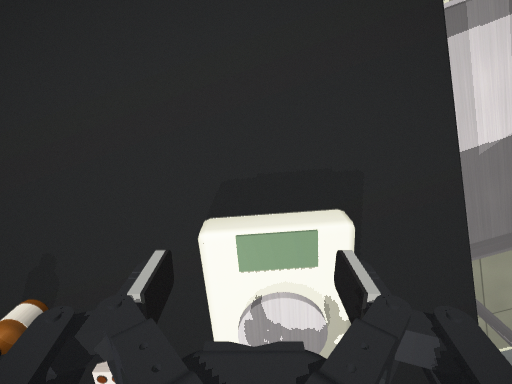

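Run:
```python
from h import *
c=load('top');im=c['pixels']
cv2.imwrite('pics/top_h.png',cv2.resize(im[125:235,225:410],None,fx=4.3,fy=4.3,interpolation=cv2.INTER_CUBIC))
cv2.imwrite('pics/top_b.png',cv2.resize(im[115:285,105:215],None,fx=3.5,fy=3.5,interpolation=cv2.INTER_CUBIC))
for n,u,v,z in [('b1',183,177,40),('b2',127,211,40),('b3',188,224,40),('bot1',151,268,95),('bot2',124,145,95),('mat',384,203,3),('btn',251,157,68),('yel',271,260,30),('gr',318,248,30),('tab3',282,143,84),('tab1',349,152,84)]:
    print(n,np.round(pt(c,u,v,plane=z)),np.round(pt(c,u,v)))
W=cloud(c)
for p in [(300,150),(355,205),(240,195)]: print(W[p[1],p[0]])
```

```text
b1 [598. 193.  40.] [598. 193.  38.]
b2 [503. 348.  40.] [503. 349.  39.]
b3 [464. 178.  40.] [464. 178.  39.]
bot1 [346. 266.  95.] [346. 266.  91.]
bot2 [678. 346.  95.] [686. 354.  67.]
mat [ 522. -390.    3.] [ 522. -391.    1.]
btn [648.  -1.  68.] [648.  -1.  71.]
yel [361. -54.  30.] [362. -54.  37.]
gr [ 393. -188.   30.] [ 393. -187.   35.]
tab3 [684. -87.  84.] [684. -87.  84.]
tab1 [ 657. -273.   84.] [ 657. -274.   82.]
[ 684.15756438 -147.57424967   -0.77815795]
[ 517.83622246 -306.04780349   -2.95006584]
[550.54603471  32.1934857   -1.82842554]
```

View pics/top_h.png

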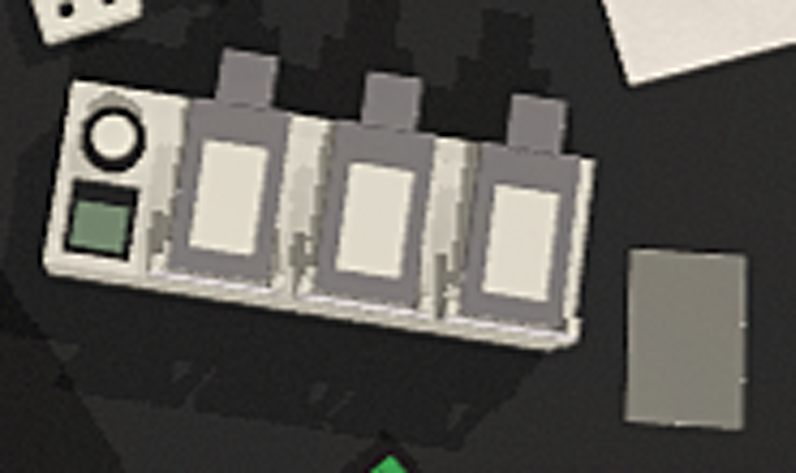

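View pics/top_b.png

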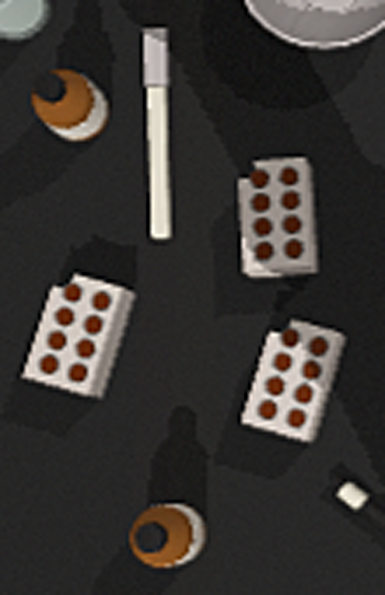

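```bash
cat >> h.py <<'E'
def go(*targets):
    """targets (x,y,z,yawdeg of tool y axis or None); prints travel/spin from the current measured pose"""
    s=observe();M=rot(s['ee_rot']);p=np.array(s['tcp_pos']);ya=np.degrees(np.arctan2(M[1,1],M[0,1]))
    for t in targets:
        d=M.T@(np.array(t[:3],float)-p)
        sp=0 if len(t)<4 or t[3] is None else -(((t[3]-ya)+90)%180-90)
        print('travel',np.round(d,1).tolist(),'spin',round(sp,1))
E
python3 -c "
from h import *
go((640,-150,330,81.8))"
```

```text
travel [-654.2, -660.5, -98.3] spin -10.6
```

jog_arm(
  increments=[
    {"travel": [-654,-660,-98],"spin": -10.6},
    {"travel": [-654,-660,-98],"spin": -10.6},
    {"travel": [-654,-660,-98],"spin": -10.6},
    {"travel": [-654,-660,-98],"spin": -10.6},
    {"travel": [-654,-660,-98],"spin": -10.6},
    {"travel": [-654,-660,-98],"spin": -10.6},
    {"travel": [-654,-660,-98],"spin": -10.6},
    {"travel": [-654,-660,-98],"spin": -10.6},
    {"travel": [-654,-660,-98],"spin": -10.6},
    {"travel": [-654,-660,-98],"spin": -10.6},
  ],
)

```text
t: 1.15
tcp_pos: [451.5, 237.3, 284.0]
ee_rot: [0.0, 0.071, 0.997, 0.0]
ft_force: [0.8, 1.5, -1.0]
finger_gap: 85.4
```

```bash
python3 -c "
from h import *
st();go((640,-150,330,81.8))"
```

```text
t 1.15 tcp [451.5 237.3 284. ] q [0.     0.0712 0.9975 0.    ] F [ 0.8  1.5 -1. ] gap 85.38099181110023
j [-0.647  0.256  0.091  2.035 -0.03   0.852  0.889]
travel [-241.7, -356.6, -46.0] spin 0.0
```

jog_arm(
  increments=[
    {"travel": [-242,-357,-46],"spin": 0},
    {"travel": [-242,-357,-46],"spin": 0},
    {"travel": [-242,-357,-46],"spin": 0},
    {"travel": [-242,-357,-46],"spin": 0},
    {"travel": [-242,-357,-46],"spin": 0},
    {"travel": [-242,-357,-46],"spin": 0},
    {"travel": [-242,-357,-46],"spin": 0},
    {"travel": [-242,-357,-46],"spin": 0},
    {"travel": [-242,-357,-46],"spin": 0},
    {"travel": [-242,-357,-46],"spin": 0},
  ],
)

```text
t: 2.15
tcp_pos: [640.7, -156.0, 330.1]
ee_rot: [0.001, 0.076, 0.997, -0.002]
ft_force: [-0.8, 0.1, 0.5]
finger_gap: 85.5
```

```bash
python3 -c "
from h import *
st();c=snap('wrist','w1')
cv2.imwrite('pics/w1b.png',cv2.resize(c['pixels'],(800,600),interpolation=cv2.INTER_CUBIC))"
```

```text
t 2.15 tcp [ 640.7 -156.   330.1] q [ 0.0011  0.0758  0.9971 -0.0024] F [-0.8  0.1  0.5] gap 85.47275494643316
j [-0.009  0.423  0.254  1.673 -0.114  1.057  1.698]
```

View pics/w1b.png

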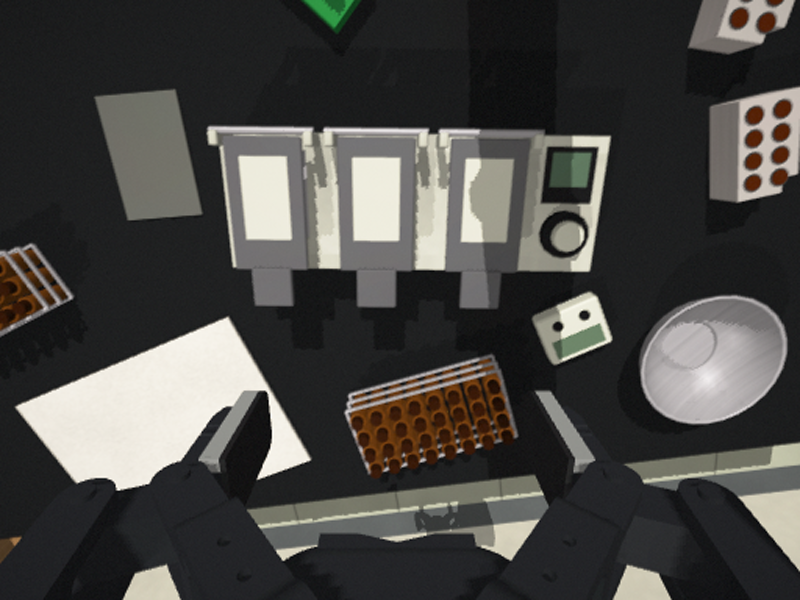

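```bash
python3 -c "
from h import *
c=load('wrist');im=c['pixels']
cv2.imwrite('pics/w1c.png',cv2.resize(im[75:205,130:400],None,fx=2.96,fy=2.96,interpolation=cv2.INTER_CUBIC))
print(np.round(c['T'],3))
W=cloud(c)
for u,v in [(170,126),(240,126),(310,126),(174,184),(241,185),(307,186),(361,151)]: print(np.round(W[v,u],1))"
```

```text
[[ 1.51000e-01 -9.36000e-01 -3.17000e-01  5.60577e+02]
 [ 9.89000e-01  1.41000e-01  5.30000e-02 -1.42825e+02]
 [-5.00000e-03 -3.21000e-01  9.47000e-01  4.72158e+02]
 [ 0.00000e+00  0.00000e+00  0.00000e+00  1.00000e+00]]
[ 576.7 -261.    82.1]
[ 590.7 -167.7   84.1]
[604.9 -74.9  82.8]
[ 655.6 -273.6   87. ]
[ 671.8 -179.8   85.4]
[687.1 -87.   85.8]
[651.8  -4.3  70.7]
```

View pics/w1c.png

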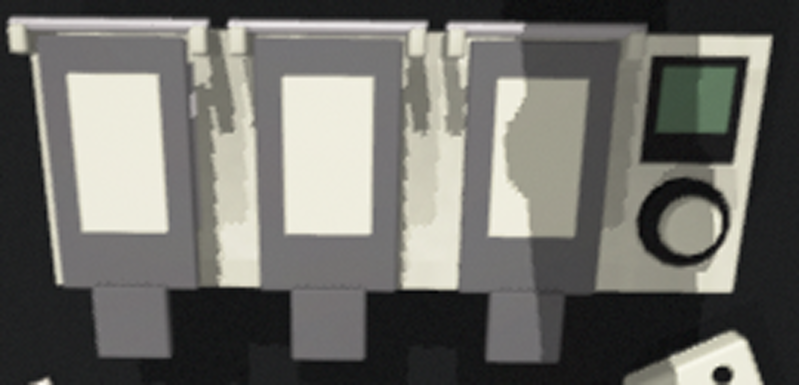

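```bash
python3 -c "
from h import *
c=load('wrist')
f=lambda u,v,z:pt(c,130+(u+.5)/2.96-.5,75+(v+.5)/2.96-.5,plane=z)
for n,e,j in [(1,((101,357),(171,357)),((93,286),(171,287))),(2,((293,360),(364,361)),((291,289),(365,290))),(3,((487,361),(560,362)),((489,292),(565,293)))]:
    E=[f(*p,84.5) for p in e];J=[f(*p,84.5) for p in j]
    a=sum(E)/2;b=sum(J)/2
    print(n,'end',np.round(a,1),'junc',np.round(b,1),'w',np.linalg.norm(E[0]-E[1]),'len',np.linalg.norm(a-b),'yaw',np.degrees(np.arctan2(*(a-b)[[1,0]])))
print('btn',f(690,228,68))
"
```

```text
1 end [ 673.2 -276.2   84.5] junc [ 638.3 -269.6   84.5] w 34.32709220139715 len 35.45736205261495 yaw -10.67094789399526
2 end [ 689.  -183.2   84.5] junc [ 653.7 -177.6   84.5] w 34.77740119806625 len 35.73646364697018 yaw -9.13205116200069
3 end [703.8 -89.   84.5] junc [669.4 -84.1  84.5] w 35.72194538878295 len 34.74267031744377 yaw -7.977787483480512
btn [653.75894906  -0.88810796  68.        ]
```

```bash
cat >> h.py <<'E'
HX=np.array([np.cos(np.radians(-9.3)),np.sin(np.radians(-9.3))]);HY=np.array([-HX[1],HX[0]])
P2=np.array([600.0,-168.2]);PK={1:P2-95*HY,2:P2,3:P2+95*HY};YAW=80.7
def hp(k,dx,z,dy=0): return (*(PK[k]+dx*HX+dy*HY),z,YAW)
E
python3 -c "
from h import *
go(hp(2,80,130),hp(2,80,61))"
```

```text
travel [-42.9, -22.6, 199.6] spin 0.8
travel [-42.9, -22.5, 268.6] spin 0.8
```

jog_arm(
  increments=[
    {"travel": [-43,-22.5,200],"spin": 0.8},
    {"travel": [-43,-22.5,200],"spin": 0.8},
    {"travel": [-43,-22.5,200],"spin": 0.8},
    {"travel": [-43,-22.5,200],"spin": 0.8},
    {"travel": [-43,-22.5,200],"spin": 0.8},
    {"travel": [-43,-22.5,200],"spin": 0.8},
    {"travel": [-43,-22.5,200],"spin": 0.8},
  ],
)

```text
t: 2.9
tcp_pos: [680.4, -176.0, 132.0]
ee_rot: [0.002, 0.078, 0.997, 0.0]
ft_force: [-0.1, -0.0, 0.9]
finger_gap: 85.4
```

```bash
python3 -c "
from h import *
st();c=snap('wrist','w2');go(hp(2,80,61))"
```

```text
t 2.9 tcp [ 680.4 -176.   132. ] q [1.50e-03 7.77e-02 9.97e-01 1.00e-04] F [-0.1 -0.   0.9] gap 85.40131889760914
j [ 0.059  0.679  0.199  1.738 -0.186  0.74   1.768]
travel [1.4, -5.0, 71.8] spin 0.4
```

View pics/w2.png

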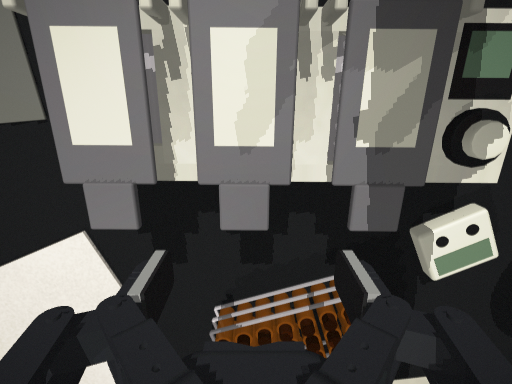

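jog_arm(
  increments=[
    {"travel": [0,0,0],"spin": 0},
    {"travel": [0,0,0],"spin": 0},
    {"travel": [0,0,0],"spin": 0},
  ],
)

```text
t: 3.25
tcp_pos: [679.7, -176.8, 131.2]
ee_rot: [0.001, 0.078, 0.997, -0.0]
ft_force: [-0.0, -0.4, -0.4]
finger_gap: 85.2
```

```bash
python3 -c "
from h import *
st();c=snap('wrist','w3');go(hp(2,80,61))"
```

```text
t 3.25 tcp [ 679.7 -176.8  131.2] q [ 0.001   0.0782  0.9969 -0.    ] F [-0.  -0.4 -0.4] gap 85.23909372188503
j [ 0.06   0.68   0.199  1.739 -0.186  0.739  1.769]
travel [-0.0, -4.3, 69.8] spin 0.3
```

```bash
python3 -c "
from h import *
c=load('wrist');im=c['pixels']
cv2.imwrite('pics/w3c.png',cv2.resize(im[150:250,60:440],None,fx=2.1,fy=2.1,interpolation=cv2.INTER_CUBIC))"
```

```text
(no output)
```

View pics/w3c.png

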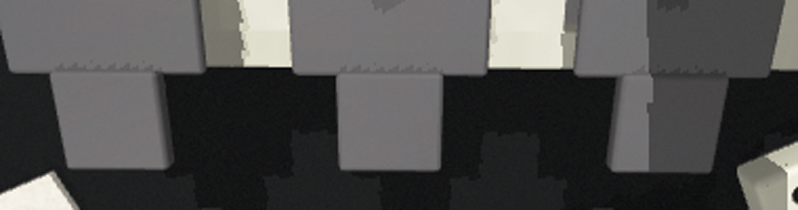

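```bash
python3 -c "
from h import *
c=load('wrist')
f=lambda u,v,z:pt(c,60+(u+.5)/2.1-.5,150+(v+.5)/2.1-.5,plane=z)
Es=[]
for n,e in [(1,((68,169),(170,168))),(2,((340,170),(441,171))),(3,((609,172),(713,172)))]:
    E=[f(*p,84.5) for p in e];a=sum(E)/2;Es.append(a)
    print(n,'end',np.round(a,1),'pred',np.round(hp(n,90,84),1),'w',np.linalg.norm(E[0]-E[1]))
d=Es[2]-Es[0];print(np.degrees(np.arctan2(d[0],d[1])),np.linalg.norm(d))
"
```

```text
1 end [ 673.4 -277.7   84.5] pred [ 673.5 -276.5   84.    80.7] w 35.78224181510655
2 end [ 689.  -183.9   84.5] pred [ 688.8 -182.7   84.    80.7] w 35.39858653804764
3 end [704.3 -90.3  84.5] pred [704.2 -89.   84.   80.7] w 36.471549090137685
9.359198147050526 189.9376557922694
```

```bash
sed -i 's/-168.2/-168.8/' h.py; python3 -c "
from h import *
go(hp(2,80,61))"
```

```text
travel [-0.1, -4.9, 69.8] spin 0.3
```

jog_arm(
  increments=[
    {"travel": [0,-5,30],"spin": 0.3},
    {"travel": [0,-5,60],"spin": 0.3},
    {"travel": [0,-5,70],"spin": 0.3},
    {"travel": [0,-5,70],"spin": 0.3},
    {"travel": [0,-5,70],"spin": 0.3},
  ],
)

```text
t: 3.8
tcp_pos: [679.1, -181.9, 60.6]
ee_rot: [0.001, 0.081, 0.997, -0.0]
ft_force: [0.4, -0.7, 0.1]
finger_gap: 85.7
```

jog_arm(
  increments=[
    {"travel": [0,0,0],"spin": 0},
    {"travel": [0,0,0],"spin": 0},
    {"travel": [0,0,0],"spin": 0},
    {"travel": [0,0,0],"spin": 0},
    {"travel": [0,0,0],"spin": 0},
    {"travel": [0,0,0],"spin": 0},
  ],
  fingers=255,
)

```text
t: 4.4
tcp_pos: [678.9, -182.7, 60.8]
ee_rot: [0.001, 0.081, 0.997, -0.0]
ft_force: [-1.6, -1.2, 6.2]
finger_gap: 34.9
```

jog_arm(
  increments=[
    {"travel": [0,0,-6],"spin": 0},
    {"travel": [0,0,-12],"spin": 0},
    {"travel": [0,0,-18],"spin": 0},
    {"travel": [0.5,0,-24],"spin": 0},
    {"travel": [1,0,-28],"spin": 0},
  ],
)

```text
t: 4.9
tcp_pos: [675.7, -182.1, 87.9]
ee_rot: [-0.001, 0.081, 0.997, -0.0]
ft_force: [-3.7, -3.7, -4.7]
finger_gap: 34.7
```

jog_arm(
  increments=[
    {"travel": [0,0,0],"spin": 0},
    {"travel": [0,0,0],"spin": 0},
    {"travel": [-20,0,0],"spin": 0},
    {"travel": [-50,0,0],"spin": 0},
    {"travel": [-80,0,0],"spin": 0},
    {"travel": [-80,0,-40],"spin": 0},
    {"travel": [-80,0,-80],"spin": 0},
    {"travel": [-80,0,-100],"spin": 0},
  ],
  fingers=0,
)

```text
t: 5.7
tcp_pos: [759.4, -193.7, 191.7]
ee_rot: [0.003, 0.08, 0.997, 0.0]
ft_force: [-0.7, -1.2, 1.4]
finger_gap: 85.7
```

```bash
python3 -c "
from h import *
st();c=snap('wrist','w4');go(hp(1,82,150),hp(1,82,61))"
```

```text
t 5.7 tcp [ 759.4 -193.7  191.7] q [3.000e-03 8.020e-02 9.968e-01 3.000e-04] F [-0.7 -1.2  1.4] gap 85.6716947407617
j [ 0.063  0.712  0.22   1.497 -0.178  0.946  1.745]
travel [81.3, -95.9, 44.0] spin 0.1
travel [82.3, -95.9, 133.0] spin 0.1
```

View pics/w4.png

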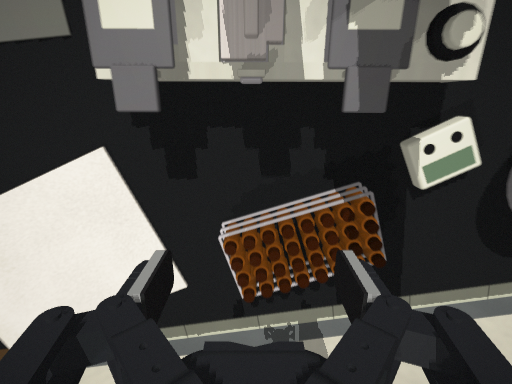

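jog_arm(
  increments=[
    {"travel": [82,-96,20],"spin": 0.1},
    {"travel": [82,-96,44],"spin": 0.1},
    {"travel": [82,-96,44],"spin": 0.1},
    {"travel": [82,-96,90],"spin": 0.1},
    {"travel": [82,-96,131],"spin": 0.1},
    {"travel": [82,-96,131],"spin": 0.1},
    {"travel": [82,-96,131],"spin": 0.1},
  ],
)

```text
t: 6.45
tcp_pos: [660.3, -274.8, 56.4]
ee_rot: [-0.0, 0.081, 0.997, 0.001]
ft_force: [0.1, 0.1, 0.1]
finger_gap: 85.7
```

```bash
python3 -c "
from h import *
st();go(hp(1,82,61))"
```

```text
t 6.45 tcp [ 660.3 -274.8   56.4] q [-5.000e-04  8.120e-02  9.967e-01  7.000e-04] F [0.1 0.1 0.1] gap 85.70721291514566
j [ 0.222  0.787  0.172  1.732 -0.205  0.642  1.917]
travel [-5.3, -0.1, -4.6] spin -0.0
```

jog_arm(
  increments=[
    {"travel": [-5,0,-4],"spin": 0},
    {"travel": [-5,0,-4],"spin": 0},
    {"travel": [-5,0,-4],"spin": 0},
  ],
)

```text
t: 6.75
tcp_pos: [666.9, -277.3, 63.3]
ee_rot: [0.002, 0.081, 0.997, -0.001]
ft_force: [0.3, 0.6, -0.3]
finger_gap: 85.1
```

jog_arm(
  increments=[
    {"travel": [0,0,0],"spin": 0},
    {"travel": [0,0,0],"spin": 0},
    {"travel": [0,0,0],"spin": 0},
    {"travel": [0,0,0],"spin": 0},
    {"travel": [0,0,0],"spin": 0},
    {"travel": [0,0,-10],"spin": 0},
    {"travel": [0,0,-18],"spin": 0},
    {"travel": [0.5,0,-24],"spin": 0},
    {"travel": [1,0,-28],"spin": 0},
  ],
  fingers=255,
)

```text
t: 7.65
tcp_pos: [661.9, -276.3, 88.7]
ee_rot: [-0.002, 0.082, 0.997, 0.0]
ft_force: [-3.6, 1.3, -3.3]
finger_gap: 34.4
```

jog_arm(
  increments=[
    {"travel": [0,0,0],"spin": 0},
    {"travel": [0,0,0],"spin": 0},
    {"travel": [-20,0,0],"spin": 0},
    {"travel": [-50,0,0],"spin": 0},
    {"travel": [-80,0,0],"spin": 0},
    {"travel": [-80,0,-40],"spin": 0},
    {"travel": [-80,0,-80],"spin": 0},
    {"travel": [-80,0,-80],"spin": 0},
    {"travel": [-80,0,-80],"spin": 0},
  ],
  fingers=0,
)

```text
t: 8.55
tcp_pos: [744.8, -290.4, 171.2]
ee_rot: [0.003, 0.082, 0.997, -0.001]
ft_force: [-0.5, 0.3, -0.9]
finger_gap: 85.1
```

```bash
python3 -c "
from h import *
st();go(hp(3,82,150),hp(3,82,61))"
```

```text
t 8.55 tcp [ 744.8 -290.4  171.2] q [ 2.600e-03  8.160e-02  9.967e-01 -7.000e-04] F [-0.5  0.3 -0.9] gap 85.13682154137123
j [ 0.191  0.752  0.215  1.467 -0.182  0.936  1.864]
travel [80.9, 191.5, 20.6] spin -0.1
travel [81.3, 191.6, 109.6] spin -0.1
```

jog_arm(
  increments=[
    {"travel": [60,192,20],"spin": 0},
    {"travel": [60,192,20],"spin": 0},
    {"travel": [60,192,20],"spin": 0},
    {"travel": [60,192,20],"spin": 0},
    {"travel": [78,192,40],"spin": 0},
    {"travel": [78,192,80],"spin": 0},
    {"travel": [78,192,105],"spin": 0},
    {"travel": [78,192,105],"spin": 0},
    {"travel": [78,192,105],"spin": 0},
    {"travel": [78,192,105],"spin": 0},
  ],
)

```text
t: 9.55
tcp_pos: [698.4, -88.1, 65.1]
ee_rot: [0.001, 0.082, 0.997, -0.0]
ft_force: [0.2, 0.3, 0.5]
finger_gap: 85.3
```

```bash
python3 -c "
from h import *
st();go(hp(3,82,61))"
```

```text
t 9.55 tcp [698.4 -88.1  65.1] q [ 1.300e-03  8.200e-02  9.966e-01 -1.000e-04] F [0.2 0.3 0.5] gap 85.31037454966064
j [-0.059  0.765  0.186  1.761 -0.217  0.633  1.658]
travel [2.1, -0.6, 4.1] spin -0.1
```

jog_arm(
  increments=[
    {"travel": [1,0,4],"spin": 0},
    {"travel": [1,0,4],"spin": 0},
  ],
)

```text
t: 9.75
tcp_pos: [696.5, -87.6, 60.6]
ee_rot: [0.001, 0.082, 0.997, 0.0]
ft_force: [-0.1, -0.1, 0.4]
finger_gap: 85.1
```

jog_arm(
  increments=[
    {"travel": [0,0,0],"spin": 0},
    {"travel": [0,0,0],"spin": 0},
    {"travel": [0,0,0],"spin": 0},
    {"travel": [0,0,0],"spin": 0},
    {"travel": [0,0,0],"spin": 0},
    {"travel": [0,0,-10],"spin": 0},
    {"travel": [0,0,-18],"spin": 0},
    {"travel": [0.5,0,-24],"spin": 0},
    {"travel": [1,0,-28],"spin": 0},
  ],
  fingers=255,
)

```text
t: 10.65
tcp_pos: [693.2, -88.6, 87.9]
ee_rot: [-0.002, 0.082, 0.997, -0.001]
ft_force: [-3.3, -4.3, -3.3]
finger_gap: 34.9
```

jog_arm(
  increments=[
    {"travel": [0,0,0],"spin": 0},
    {"travel": [0,0,0],"spin": 0},
    {"travel": [-20,0,0],"spin": 0},
    {"travel": [-50,0,0],"spin": 0},
    {"travel": [-60,0,0],"spin": 0},
    {"travel": [-60,0,-40],"spin": 0},
    {"travel": [-60,0,-80],"spin": 0},
    {"travel": [-60,0,-120],"spin": 0},
    {"travel": [-60,0,-140],"spin": 0},
  ],
  fingers=0,
)

```text
t: 11.55
tcp_pos: [756.2, -96.1, 232.4]
ee_rot: [0.003, 0.081, 0.997, 0.001]
ft_force: [0.9, -0.1, 0.2]
finger_gap: 85.1
```

```bash
python3 -c "
from h import *
st();c=snap('scene','s1');go(hp(2,20,230))"
```

```text
t 11.55 tcp [756.2 -96.1 232.4] q [2.800e-03 8.120e-02 9.967e-01 6.000e-04] F [ 0.9 -0.1  0.2] gap 85.0617462541505
j [-0.078  0.648  0.24   1.523 -0.174  0.986  1.619]
travel [123.8, -97.0, 3.8] spin -0.0
```

View pics/s1.png

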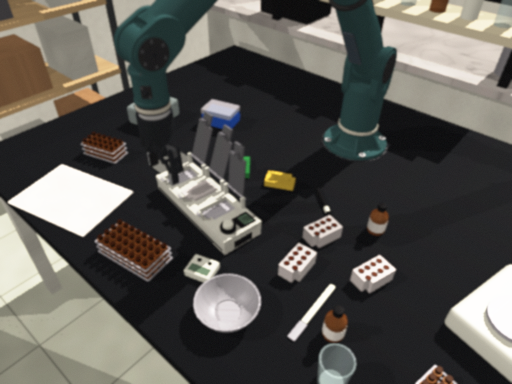

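```bash
python3 -c "
from h import *
go(hp(2,80,240))"
```

```text
travel [63.7, -96.9, -5.7] spin -0.0
```

jog_arm(
  increments=[
    {"travel": [64,-97,-6],"spin": 0},
    {"travel": [64,-97,-6],"spin": 0},
    {"travel": [64,-97,-6],"spin": 0},
    {"travel": [64,-97,-6],"spin": 0},
    {"travel": [64,-97,-6],"spin": 0},
    {"travel": [64,-97,-6],"spin": 0},
  ],
)

```text
t: 12.2
tcp_pos: [676.9, -179.2, 233.4]
ee_rot: [0.0, 0.08, 0.997, 0.001]
ft_force: [0.1, 0.2, 1.0]
finger_gap: 85.3
```

```bash
python3 -c "
from h import *
st();c=snap('wrist','w5')
cv2.imwrite('pics/w5b.png',cv2.resize(c['pixels'][0:230,100:460],None,fx=2.2,fy=2.2,interpolation=cv2.INTER_CUBIC))"
```

```text
t 12.2 tcp [ 676.9 -179.2  233.4] q [2.000e-04 7.990e-02 9.968e-01 1.100e-03] F [0.1 0.2 1. ] gap 85.25796319732434
j [ 0.037  0.567  0.241  1.674 -0.164  0.92   1.752]
```

View pics/w5b.png

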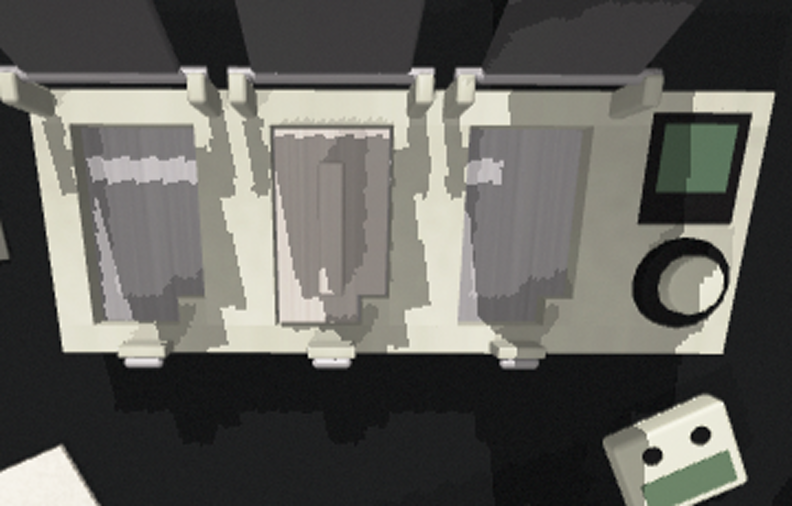

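```bash
python3 -c "
from h import *
c=load('wrist')
f=lambda u,v,z:pt(c,100+(u+.5)/2.2-.5,(v+.5)/2.2-.5,plane=z)
for k,u,v,dx,dy in [(1,70,125,-47.5,-29.5),(1,195,125,-47.5,29.5),(1,92,325,47.5,-29.5),(2,271,126,-47.5,-29.5),(2,392,126,-47.5,29.5),(2,276,325,47.5,-29.5),(3,470,126,-47.5,-29.5),(3,592,127,-47.5,29.5),(3,459,322,47.5,-29.5)]:
    a=f(u,v,50)[:2];b=np.array(hp(k,dx,50,dy)[:2]);d=a-b;print(k,dx,dy,np.round(a,1),'err in heater',np.round([d@HX,d@HY],1))
for u,v in [(684,285)]:
    a=f(u+12,v,68); print(a, 'rel P3',(a[:2]-PK[3])@HX,(a[:2]-PK[3])@HY)
a=f(343,165,73-.0);
for u,v in [(318,164),(343,163),(320,295),(344,294)]: 
  a=f(u,v,73)[:2]-PK[2];print('bar',a@HX,a@HY)
"
```

```text
1 -47.5 -29.5 [ 534.3 -284.3] err in heater [ 1.3 -0.1]
1 -47.5 29.5 [ 543.7 -225.9] err in heater [1.1 0. ]
1 47.5 -29.5 [ 627.4 -300.9] err in heater [ 0.9 -1.4]
2 -47.5 -29.5 [ 549.8 -190.4] err in heater [1.5 0. ]
2 -47.5 29.5 [ 558.9 -133.8] err in heater [ 1.3 -1.6]
2 47.5 -29.5 [ 642.7 -206.1] err in heater [ 0.6 -0.4]
3 -47.5 -29.5 [564.8 -97.3] err in heater [ 1.2 -0.6]
3 -47.5 29.5 [574.4 -40.1] err in heater [ 1.5 -1.6]
3 47.5 -29.5 [ 656.4 -111.5] err in heater [-1.1  0.1]
[6.53565985e+02 5.13020831e-01 6.80000000e+01] rel P3 25.500267334969227 80.74399031971194
bar -27.62455100142167 -6.662426128053197
bar -28.068214666257454 4.548631647592596
bar 30.135942717646795 -6.159668512541682
bar 29.63901963860066 5.312828633768263
```

```bash
sed -i 's/P2=np.array(.*\]);PK/P2=np.array([600.6,-169.4]);PK/' h.py; python3 -c "
from h import *
c=load('top')
C=np.array([pt(c,225+(u+.5)/4.3-.5,125+(v+.5)/4.3-.5,plane=3) for u,v in [(630,249),(747,255),(743,429),(625,421)]]);print(np.round(C,1),C.mean(0));d=C[0]-C[3];print(np.degrees(np.arctan2(d[1],d[0])),np.linalg.norm(d))
go(hp(2,0.5,110),hp(2,0.5,58))"
```

```text
[[ 583.5 -355.2    3. ]
 [ 578.6 -435.9    3. ]
 [ 459.1 -426.5    3. ]
 [ 465.4 -346.2    3. ]] [ 521.64130981 -390.98854423    3.        ]
-4.352391026415134 118.43783014009644
travel [76.4, -2.6, 123.3] spin 0.1
travel [76.4, -2.7, 175.3] spin 0.1
```

jog_arm(
  increments=[
    {"travel": [76,-2.7,0],"spin": 0.1},
    {"travel": [76,-2.7,0],"spin": 0.1},
    {"travel": [76,-2.7,40],"spin": 0.1},
    {"travel": [76,-2.7,80],"spin": 0.1},
    {"travel": [76,-2.7,123],"spin": 0.1},
    {"travel": [76,-2.7,123],"spin": 0.1},
    {"travel": [76,-2.7,123],"spin": 0.1},
  ],
)

```text
t: 12.95
tcp_pos: [600.6, -171.5, 110.4]
ee_rot: [-0.001, 0.082, 0.997, 0.0]
ft_force: [-0.6, -0.6, -0.9]
finger_gap: 85.4
```

```bash
python3 -c "
from h import *
st();go(hp(2,0.5,58))"
```

```text
t 12.95 tcp [ 600.6 -171.5  110.4] q [-6.000e-04  8.180e-02  9.966e-01  3.000e-04] F [-0.6 -0.6 -0.9] gap 85.37740657628545
j [ 0.069  0.628  0.197  1.931 -0.205  0.603  1.806]
travel [-0.2, 2.0, 52.4] spin -0.1
```

jog_arm(
  increments=[
    {"travel": [0,1.5,30],"spin": 0},
    {"travel": [0,1.5,52],"spin": 0},
    {"travel": [0,1.5,52],"spin": 0},
    {"travel": [0,1.5,52],"spin": 0},
  ],
)

```text
t: 13.35
tcp_pos: [602.1, -171.4, 60.9]
ee_rot: [0.002, 0.082, 0.997, -0.0]
ft_force: [-0.3, 0.7, 0.9]
finger_gap: 85.7
```

jog_arm(
  increments=[
    {"travel": [0,0,0],"spin": 0},
    {"travel": [0,0,0],"spin": 0},
    {"travel": [0,0,0],"spin": 0},
    {"travel": [0,0,0],"spin": 0},
    {"travel": [0,0,0],"spin": 0},
    {"travel": [0,0,0],"spin": 0},
    {"travel": [0,0,0],"spin": 0},
    {"travel": [0,0,0],"spin": 0},
  ],
  fingers=255,
)

```text
t: 14.15
tcp_pos: [600.5, -171.1, 59.2]
ee_rot: [0.0, 0.083, 0.997, 0.0]
ft_force: [-1.1, 1.1, 4.9]
finger_gap: 10.3
```

jog_arm(
  increments=[
    {"travel": [0,0,-25],"spin": 0},
    {"travel": [0,0,-60],"spin": 0},
    {"travel": [0,0,-100],"spin": 0},
    {"travel": [0,0,-120],"spin": 0},
    {"travel": [0,0,-120],"spin": 0},
  ],
)

```text
t: 14.65
tcp_pos: [602.0, -171.9, 181.3]
ee_rot: [0.003, 0.083, 0.997, -0.001]
ft_force: [0.5, -0.6, -3.2]
finger_gap: 10.3
```

```bash
python3 -c "
from h import *
st();c=snap('wrist','w6');go((590,-290,180,YAW),(522,-391,180,85.6),(522,-391,60,85.6))"
```

```text
t 14.65 tcp [ 602.  -171.9  181.3] q [ 2.900e-03  8.270e-02  9.966e-01 -5.000e-04] F [ 0.5 -0.6 -3.2] gap 10.336648006732363
j [ 0.041  0.533  0.234  1.892 -0.178  0.73   1.781]
travel [-9.2, -118.9, -0.8] spin -0.2
travel [41.3, -229.7, -0.9] spin -5.1
travel [41.5, -229.7, 119.1] spin -5.1
```

View pics/w6.png

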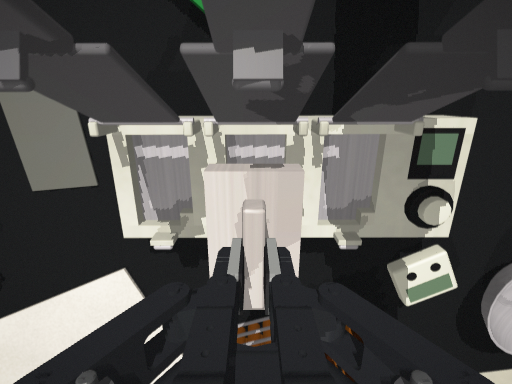

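jog_arm(
  increments=[
    {"travel": [-15,-50,0],"spin": 0},
    {"travel": [-20,-100,0],"spin": 0},
    {"travel": [-20,-150,0],"spin": 0},
    {"travel": [-20,-195,0],"spin": -2},
    {"travel": [0,-230,0],"spin": -5},
    {"travel": [41,-230,0],"spin": -5},
    {"travel": [41,-230,40],"spin": -5},
    {"travel": [41,-230,80],"spin": -5},
    {"travel": [41,-230,120],"spin": -5},
    {"travel": [41,-230,120],"spin": -5},
  ],
)

```text
t: 15.7
tcp_pos: [516.1, -386.5, 50.7]
ee_rot: [-0.007, 0.039, 0.999, 0.005]
ft_force: [-1.2, 0.7, -2.9]
finger_gap: 10.4
```

```bash
python3 -c "
from h import *
st();c=snap('wrist','w7');go((522,-391,28,85.6))"
```

```text
t 15.7 tcp [ 516.1 -386.5   50.7] q [-0.0071  0.039   0.9992  0.0048] F [-1.2  0.7 -2.9] gap 10.39203567537856
j [ 0.471  0.734  0.15   1.892 -0.195  0.548  2.245]
travel [-4.2, -2.5, 25.9] spin -0.1
```

View pics/w7.png

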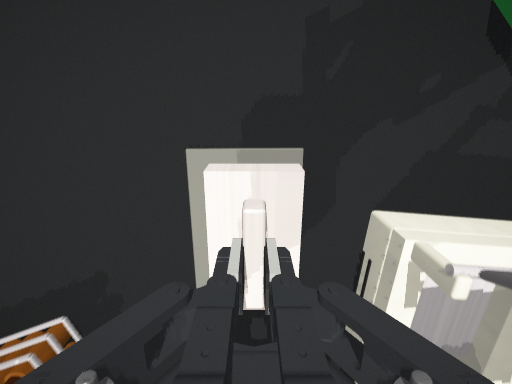

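jog_arm(
  increments=[
    {"travel": [-1,-3,5],"spin": 0},
    {"travel": [-1,-3,5],"spin": 0},
    {"travel": [-1,-3,5],"spin": 0},
  ],
)

```text
t: 16.05
tcp_pos: [523.8, -395.4, 55.5]
ee_rot: [0.001, 0.039, 0.999, -0.001]
ft_force: [0.3, 0.2, -2.8]
finger_gap: 10.2
```

```bash
python3 -c "
from h import *
c=load('wrist');a=pt(c,187,149,plane=3);b=pt(c,303,149,plane=3);print(a,b,np.linalg.norm(a-b))
st();go((522,-391,28,85.6))"
```

```text
[ 462.27457645 -426.6399953     3.        ] [ 468.45524146 -348.69571632    3.        ] 78.1889457989745
t 16.05 tcp [ 523.8 -395.4   55.5] q [ 1.300e-03  3.920e-02  9.992e-01 -9.000e-04] F [ 0.3  0.2 -2.8] gap 10.163843190357431
j [ 0.475  0.731  0.151  1.878 -0.196  0.543  2.248]
travel [2.2, 4.3, 27.5] spin -0.1
```

jog_arm(
  increments=[
    {"travel": [0,4,10],"spin": 0},
    {"travel": [0,4,20],"spin": 0},
    {"travel": [0,4,25],"spin": 0},
    {"travel": [0,4,27],"spin": 0},
    {"travel": [0,4,28],"spin": 0},
    {"travel": [0,4,28],"spin": 0},
  ],
)

```text
t: 16.65
tcp_pos: [522.7, -389.3, 27.2]
ee_rot: [-0.001, 0.039, 0.999, 0.001]
ft_force: [-2.4, 3.0, 11.3]
finger_gap: 10.2
```

```bash
python3 -c "
from h import *
st()"
```

```text
t 16.65 tcp [ 522.7 -389.3   27.2] q [-6.000e-04  3.900e-02  9.992e-01  1.100e-03] F [-2.4  3.  11.3] gap 10.175340904212566
j [ 0.478  0.77   0.138  1.89  -0.205  0.498  2.251]
```

Contact with the mat. Release and rise, then look.

jog_arm(
  increments=[
    {"travel": [0,0,-1],"spin": 0},
    {"travel": [0,0,-1],"spin": 0},
    {"travel": [0,0,-1],"spin": 0},
    {"travel": [0,0,-5],"spin": 0},
    {"travel": [0,0,-50],"spin": 0},
    {"travel": [0,0,-100],"spin": 0},
    {"travel": [0,0,-150],"spin": 0},
    {"travel": [0,0,-200],"spin": 0},
    {"travel": [0,0,-230],"spin": 0},
    {"travel": [0,0,-230],"spin": 0},
  ],
  fingers=0,
)

```text
t: 17.65
tcp_pos: [525.7, -392.8, 261.9]
ee_rot: [0.005, 0.039, 0.999, -0.003]
ft_force: [1.0, 0.7, -0.3]
finger_gap: 85.1
```

```bash
python3 -c "
from h import *
st();c=snap('wrist','w8');c=snap('top','top1')
for n,u,v,z in [('b1',183,177,40),('b2',127,211,40),('b3',188,224,40)]: print(pt(c,u,v,plane=40))
cv2.imwrite('pics/top1b.png',cv2.resize(c['pixels'][115:285,90:230],None,fx=3.5,fy=3.5,interpolation=cv2.INTER_CUBIC))"
```

```text
t 17.65 tcp [ 525.7 -392.8  261.9] q [ 0.0049  0.0393  0.9992 -0.003 ] F [ 1.   0.7 -0.3] gap 85.10117447589926
j [ 0.413  0.475  0.23   1.76  -0.133  0.91   2.19 ]
[598.11661517 192.9630727   40.        ]
[502.64111638 348.48510754  40.        ]
[464.33793883 177.5328678   40.        ]
```

View pics/w8.png

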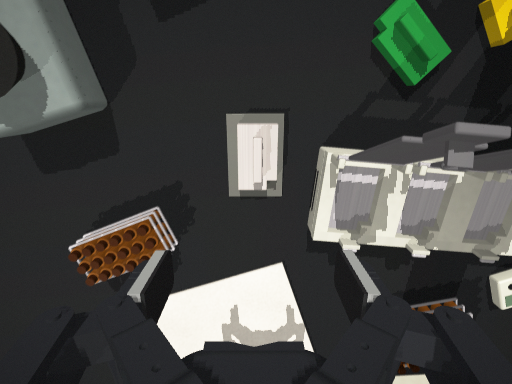

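View pics/top1.png

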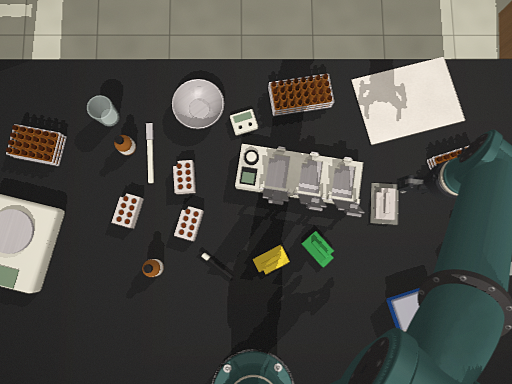

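```bash
python3 -c "
from h import *
go((590,220,290,YAW))"
```

```text
travel [-19.0, 613.7, -33.8] spin 4.8
```

jog_arm(
  increments=[
    {"travel": [-40,50,-34],"spin": 5},
    {"travel": [-40,614,-34],"spin": 5},
    {"travel": [-40,614,-34],"spin": 5},
    {"travel": [-40,614,-34],"spin": 5},
    {"travel": [-40,614,-34],"spin": 5},
    {"travel": [-40,614,-34],"spin": 5},
    {"travel": [-40,614,-34],"spin": 5},
    {"travel": [-40,614,-34],"spin": 5},
    {"travel": [-19,614,-34],"spin": 5},
    {"travel": [-19,614,-34],"spin": 5},
  ],
)

```text
t: 18.75
tcp_pos: [587.3, 91.9, 285.0]
ee_rot: [-0.002, 0.083, 0.997, -0.001]
ft_force: [1.1, 0.3, -1.0]
finger_gap: 85.5
```

```bash
python3 -c "
from h import *
st();go((590,220,290,YAW))"
```

```text
t 18.75 tcp [587.3  91.9 285. ] q [-2.100e-03  8.260e-02  9.966e-01 -7.000e-04] F [ 1.1  0.3 -1. ] gap 85.53473837935842
j [-0.358  0.372  0.17   1.86  -0.077  0.92   1.252]
travel [18.4, 126.8, -5.1] spin -0.2
```

jog_arm(
  increments=[
    {"travel": [18,125,-5],"spin": 0},
    {"travel": [18,125,-5],"spin": 0},
    {"travel": [18,125,-5],"spin": 0},
    {"travel": [18,125,-5],"spin": 0},
    {"travel": [18,125,-5],"spin": 0},
    {"travel": [18,125,-5],"spin": 0},
  ],
)

```text
t: 19.35
tcp_pos: [591.2, 213.9, 291.0]
ee_rot: [-0.001, 0.084, 0.996, -0.001]
ft_force: [0.8, -0.0, -0.1]
finger_gap: 85.2
```

```bash
python3 -c "
from h import *
st();c=snap('wrist');cv2.imwrite('pics/w9.png',cv2.resize(c['pixels'],(800,600),interpolation=cv2.INTER_CUBIC))"
```

```text
t 19.35 tcp [591.2 213.9 291. ] q [-0.0011  0.0839  0.9965 -0.0013] F [ 0.8 -0.  -0.1] gap 85.17739231182694
j [-0.525  0.411  0.146  1.779 -0.07   0.959  1.052]
```

View pics/w9.png

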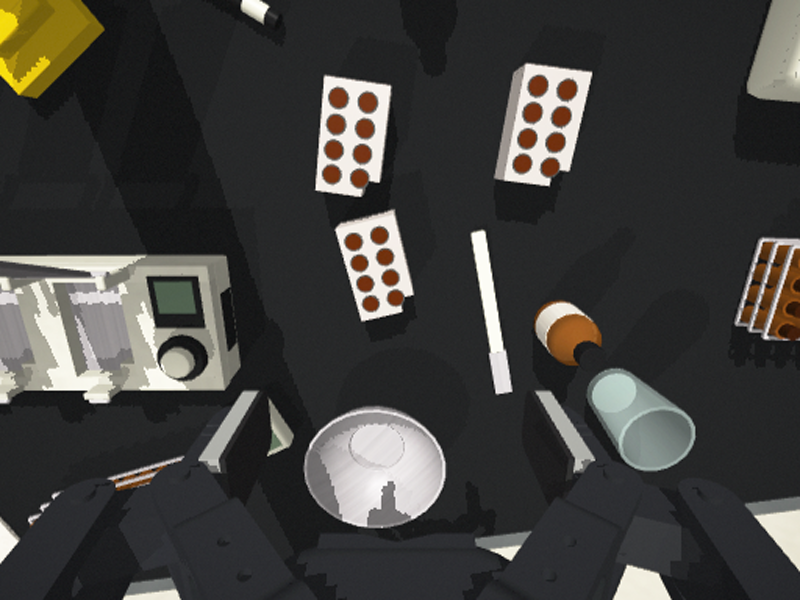

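```bash
python3 -c "
from h import *
c=load('wrist');im=c['pixels']
cv2.imwrite('pics/w9c.png',cv2.resize(im[35:215,190:390],None,fx=4,fy=3.3333,interpolation=cv2.INTER_CUBIC) if 0 else cv2.resize(im[35:215,190:390],None,fx=3.3,fy=3.3,interpolation=cv2.INTER_CUBIC))"
```

```text
(no output)
```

View pics/w9c.png

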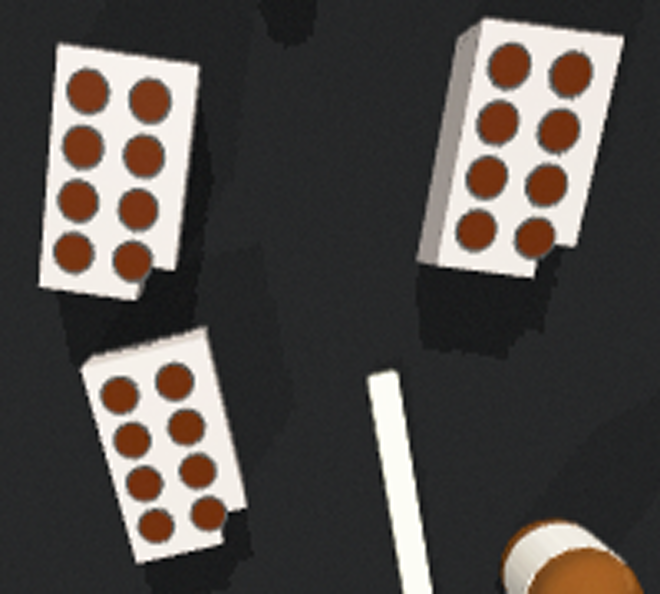

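```bash
cat >> h.py <<'E'
def fitblock(P,M,z=40):
    """P world pts (n,>=2), M model pts -> origin xy, yaw deg, resid"""
    P=np.array(P)[:,:2];M=np.array(M,float);a=P.mean(0);b=M.mean(0)
    A=(M-b);B=(P-a);th=np.arctan2((A[:,0]*B[:,1]-A[:,1]*B[:,0]).sum(),(A*B).sum())
    Rm=np.array([[np.cos(th),-np.sin(th)],[np.sin(th),np.cos(th)]])
    o=a-Rm@b;return o,np.degrees(th),np.round(P-(M@Rm.T+o),1)
TL,TR,BL,NB,NR=(-45,-27),(-45,27),(45,-27),(45,13),(31,27)
E
python3 -c "
from h import *
c=load('wrist')
f=lambda p:pt(c,190+(p[0]+.5)/3.3-.5,35+(p[1]+.5)/3.3-.5,plane=40)
for n,L in {'A':[((57,44),TL),((199,65),TR),((40,287),BL),((137,300),NB),((178,270),NR)],'C':[((484,18),TL),((623,36),TR),((439,264),BL),((534,278),NB),((577,245),NR)],'B':[((87,370),TL),((209,336),TR),((137,563),BL),((221,545),NB),((245,507),NR)]}.items():
    print(n,fitblock([f(p) for p,m in L],[m for p,m in L]))
"
```

```text
A (array([491.10323906, 192.75875071]), np.float64(-16.993164356019555), array([[-0.1, -0.2],
       [ 0.2, -0.1],
       [-0.2, -0.3],
       [-0.1, -0.4],
       [ 0.3,  0.9]]))
C (array([508.93794485, 353.09171975]), np.float64(-16.09710266880049), array([[ 0.1,  0.2],
       [-0. , -0.5],
       [-0.4,  0.5],
       [ 0.4, -0.3],
       [-0. ,  0.1]]))
B (array([604.37105199, 193.72376065]), np.float64(3.0838339976334175), array([[ 1.5,  1.1],
       [-0.9,  0.1],
       [ 0.2,  0.4],
       [ 0.1, -0.9],
       [-0.9, -0.8]]))
```

```bash
python3 -c "
from h import *
go((491.1,192.8,110,73),(491.1,192.8,18,73))"
```

```text
travel [95.2, -37.0, 181.6] spin 7.3
travel [95.1, -36.8, 273.6] spin 7.3
```

jog_arm(
  increments=[
    {"travel": [95,-37,50],"spin": 7.3},
    {"travel": [95,-37,100],"spin": 7.3},
    {"travel": [95,-37,140],"spin": 7.3},
    {"travel": [95,-37,182],"spin": 7.3},
    {"travel": [95,-37,182],"spin": 7.3},
    {"travel": [95,-37,182],"spin": 7.3},
    {"travel": [95,-37,182],"spin": 7.3},
    {"travel": [95,-37,182],"spin": 7.3},
  ],
)

```text
t: 20.2
tcp_pos: [493.9, 195.5, 112.0]
ee_rot: [0.002, 0.147, 0.989, 0.001]
ft_force: [0.5, 0.2, 0.3]
finger_gap: 85.3
```

```bash
python3 -c "
from h import *
st();c=snap('wrist','w10');snap('top','top2');go((491.1,192.8,18,73))"
```

```text
t 20.2 tcp [493.9 195.5 112. ] q [1.700e-03 1.466e-01 9.892e-01 9.000e-04] F [0.5 0.2 0.3] gap 85.32360420367328
j [-0.55   0.532  0.118  2.139 -0.13   0.473  0.945]
travel [1.9, -3.9, 94.1] spin 0.2
```

View pics/w10.png

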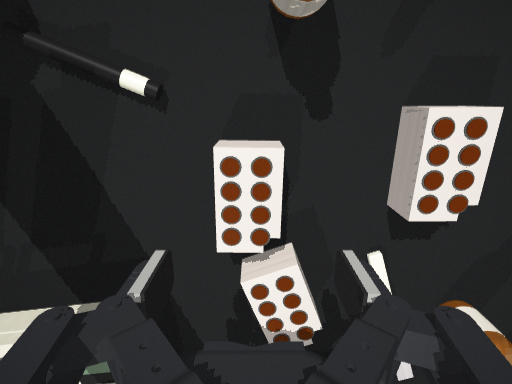

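View pics/top2.png

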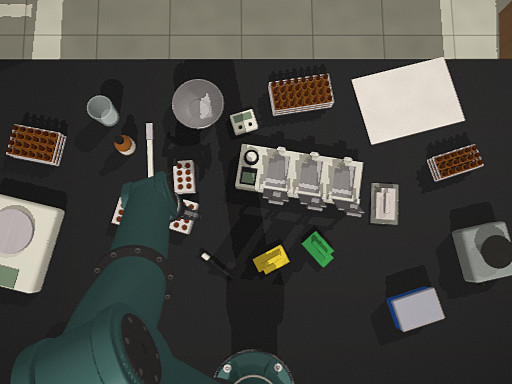

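```bash
python3 -c "
from h import *
c=load('wrist');im=c['pixels']
cv2.imwrite('pics/w10c.png',cv2.resize(im[130:270,195:315],None,fx=4.2,fy=4.2,interpolation=cv2.INTER_CUBIC))"
```

```text
(no output)
```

View pics/w10c.png

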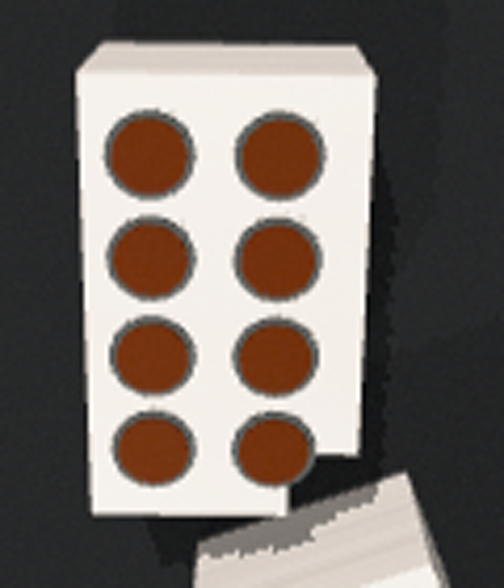

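```bash
python3 -c "
from h import *
c=load('wrist')
f=lambda p:pt(c,195+(p[0]+.5)/4.2-.5,130+(p[1]+.5)/4.2-.5,plane=40)
L=[((77,71),TL),((375,74),TR),((93,516),BL),((288,515),NB),((357,456),NR)]
o,y,r=fitblock([f(p) for p,m in L],[m for p,m in L]);print(o,y,r.tolist())
go((*o,18,90+y))
"
```

```text
[490.82801585 192.45440831] -17.40379354752672 [[-0.2, 0.3], [-0.3, -0.1], [0.5, 0.1], [-0.1, 0.1], [0.2, -0.4]]
travel [2.0, -4.3, 94.1] spin 0.6
```

jog_arm(
  increments=[
    {"travel": [2,-4,40],"spin": 0.6},
    {"travel": [2,-4,75],"spin": 0.6},
    {"travel": [2,-4,93],"spin": 0.6},
    {"travel": [2,-4,93],"spin": 0.6},
    {"travel": [2,-4,93],"spin": 0.6},
  ],
)

```text
t: 20.8
tcp_pos: [489.8, 192.6, 18.3]
ee_rot: [0.001, 0.151, 0.989, 0.0]
ft_force: [0.4, -0.1, 0.5]
finger_gap: 85.3
```

```bash
python3 -c "
from h import *
st();go((490.8,192.5,18,72.6))"
```

```text
t 20.8 tcp [489.8 192.6  18.3] q [7.000e-04 1.512e-01 9.885e-01 4.000e-04] F [ 0.4 -0.1  0.5] gap 85.2716894139757
j [-0.51   0.696  0.068  2.178 -0.163  0.271  0.966]
travel [-1.0, 0.3, 0.3] spin 0.0
```

Close, lift.

jog_arm(
  increments=[
    {"travel": [-1,0,0],"spin": 0},
    {"travel": [-1,0,0],"spin": 0},
    {"travel": [-1,0,0],"spin": 0},
    {"travel": [-1,0,0],"spin": 0},
    {"travel": [-1,0,0],"spin": 0},
    {"travel": [-1,0,-30],"spin": 0},
    {"travel": [-1,0,-75],"spin": 0},
    {"travel": [-1,0,-120],"spin": 0},
    {"travel": [-1,0,-160],"spin": 0},
    {"travel": [-1,0,-160],"spin": 0},
  ],
  fingers=255,
)

```text
t: 21.8
tcp_pos: [493.1, 193.2, 182.9]
ee_rot: [0.005, 0.151, 0.988, 0.003]
ft_force: [1.4, -0.1, -3.0]
finger_gap: 52.7
```

```bash
python3 -c "
from h import *
st();go(hp(3,10,180),hp(3,0,180))"
```

```text
t 21.8 tcp [493.1 193.2 182.9] q [0.0048 0.1512 0.9885 0.0034] F [ 1.4 -0.1 -3. ] gap 52.71738556999055
j [-0.58   0.415  0.159  2.103 -0.111  0.619  0.922]
travel [-207.5, -218.5, 2.8] spin -8.1
travel [-197.6, -219.9, 2.8] spin -8.1
```

jog_arm(
  increments=[
    {"travel": [-50,-20,3],"spin": -3},
    {"travel": [-100,-40,3],"spin": -6},
    {"travel": [-150,-70,3],"spin": -8.1},
    {"travel": [-190,-110,3],"spin": -8.1},
    {"travel": [-198,-160,3],"spin": -8.1},
    {"travel": [-198,-220,3],"spin": -8.1},
    {"travel": [-198,-220,3],"spin": -8.1},
    {"travel": [-198,-220,3],"spin": -8.1},
    {"travel": [-198,-220,3],"spin": -8.1},
    {"travel": [-198,-220,3],"spin": -8.1},
  ],
)

```text
t: 22.8
tcp_pos: [612.6, -75.0, 173.5]
ee_rot: [-0.001, 0.08, 0.997, 0.001]
ft_force: [0.2, 1.3, -4.5]
finger_gap: 52.5
```

```bash
python3 -c "
from h import *
st();c=snap('wrist','w11');im=c['pixels']
cv2.imwrite('pics/w11c.png',cv2.resize(im[90:330,150:370],None,fx=2.5,fy=2.5,interpolation=cv2.INTER_CUBIC))
go(hp(3,0,53))"
```

```text
t 22.8 tcp [612.6 -75.  173.5] q [-8.000e-04  7.980e-02  9.968e-01  7.000e-04] F [ 0.2  1.3 -4.5] gap 52.47680279059519
j [-0.029  0.528  0.11   1.909 -0.087  0.711  1.543]
travel [-3.3, -0.6, 120.7] spin 0.2
```

View pics/w11c.png

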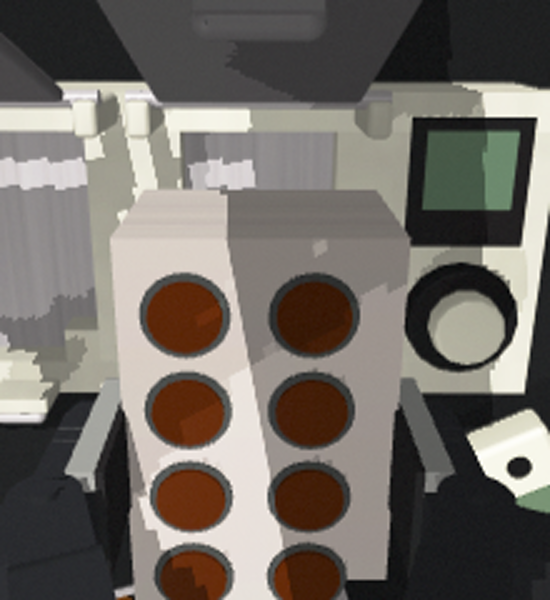

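```bash
cat >> h.py <<'E'
def inhand(c,L,ox,oy,s,dz=22):
    st_=observe();p=np.array(st_['tcp_pos'])
    o,y,r=fitblock([pt(c,ox+(q[0]+.5)/s-.5,oy+(q[1]+.5)/s-.5,plane=p[2]+dz) for q,m in L],[m for q,m in L])
    M=rot(st_['ee_rot']);d=o-p[:2];print('block',o,'yaw',y,'offset heater xy',d@HX,d@HY,'res',r.tolist())
    # needed TCP for pocket: pocket - d
    return d
E
python3 -c "
from h import *
c=load('wrist')
inhand(c,[((112,238),TL),((409,238),TR),((388,580),NR)],150,90,2.5)
"
```

```text
block [612.00663502 -74.5263334 ] yaw -9.025716952412408 offset heater xy -0.9012015734504045 0.025894390030041965 res [[0.4, 0.7], [0.3, -0.7], [-0.6, -0.1]]
```

```bash
python3 -c "
from h import *
go(hp(3,0.8,74),hp(3,0.8,53))"
```

```text
travel [-4.1, -0.6, 99.7] spin 0.2
travel [-4.1, -0.6, 120.7] spin 0.2
```

jog_arm(
  increments=[
    {"travel": [-4,-0.6,40],"spin": 0.2},
    {"travel": [-4,-0.6,75],"spin": 0.2},
    {"travel": [-4,-0.6,95],"spin": 0.2},
    {"travel": [-4,-0.6,95],"spin": 0.2},
    {"travel": [-4,-0.6,95],"spin": 0.2},
    {"travel": [-4,-0.6,95],"spin": 0.2},
  ],
)

```text
t: 23.45
tcp_pos: [618.4, -77.8, 80.9]
ee_rot: [0.002, 0.082, 0.997, 0.0]
ft_force: [0.1, 0.4, -2.6]
finger_gap: 52.5
```

```bash
python3 -c "
from h import *
st();c=snap('wrist','w12')
go(hp(3,0.8,53))"
```

```text
t 23.45 tcp [618.4 -77.8  80.9] q [1.600e-03 8.210e-02 9.966e-01 1.000e-04] F [ 0.1  0.4 -2.6] gap 52.47182263830187
j [-0.009  0.661  0.088  1.945 -0.107  0.536  1.559]
travel [2.1, 1.9, 28.1] spin -0.1
```

View pics/w12.png

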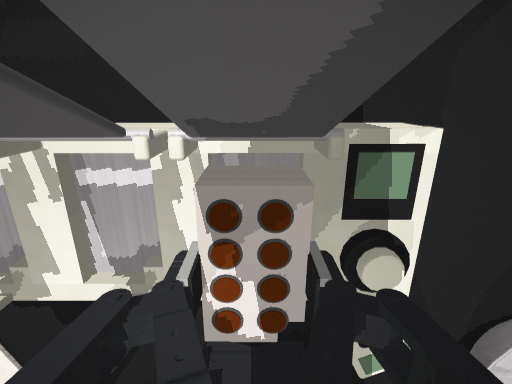

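jog_arm(
  increments=[
    {"travel": [2,1.8,0],"spin": 0},
    {"travel": [2,1.8,0],"spin": 0},
    {"travel": [2,1.8,0],"spin": 0},
    {"travel": [2,1.8,6],"spin": 0},
    {"travel": [2,1.8,12],"spin": 0},
    {"travel": [2,1.8,16],"spin": 0},
    {"travel": [2,1.8,16],"spin": 0},
  ],
)

```text
t: 24.2
tcp_pos: [614.4, -76.2, 62.3]
ee_rot: [-0.001, 0.083, 0.997, -0.0]
ft_force: [0.0, -0.3, -3.1]
finger_gap: 52.9
```

```bash
python3 -c "
from h import *
st()
go(hp(3,0.8,53))"
```

```text
t 24.2 tcp [614.4 -76.2  62.3] q [-0.001   0.0826  0.9966 -0.    ] F [ 0.  -0.3 -3.1] gap 52.85175666305889
j [-0.008  0.687  0.084  1.957 -0.11   0.504  1.559]
travel [-2.3, 0.8, 9.3] spin -0.2
```

jog_arm(
  increments=[
    {"travel": [-1,0.3,3],"spin": 0},
    {"travel": [-1,0.3,6],"spin": 0},
    {"travel": [-1,0.3,8],"spin": 0},
    {"travel": [-1,0.3,9],"spin": 0},
    {"travel": [-1,0.3,10],"spin": 0},
    {"travel": [-1,0.3,10],"spin": 0},
  ],
)

```text
t: 24.8
tcp_pos: [616.0, -76.1, 54.1]
ee_rot: [-0.0, 0.083, 0.997, 0.0]
ft_force: [-2.4, 0.4, 4.2]
finger_gap: 52.6
```

jog_arm(
  increments=[
    {"travel": [0,0,0],"spin": 0},
    {"travel": [0,0,0],"spin": 0},
    {"travel": [0,0,0],"spin": 0},
    {"travel": [0,0,-10],"spin": 0},
    {"travel": [0,0,-50],"spin": 0},
    {"travel": [0,0,-100],"spin": 0},
    {"travel": [-40,0,-150],"spin": 0},
    {"travel": [-60,0,-180],"spin": 0},
    {"travel": [-60,0,-180],"spin": 0},
    {"travel": [-60,0,-180],"spin": 0},
  ],
  fingers=0,
)

```text
t: 25.8
tcp_pos: [676.4, -86.2, 235.2]
ee_rot: [0.002, 0.083, 0.997, -0.0]
ft_force: [-0.8, 0.1, -0.8]
finger_gap: 85.4
```

```bash
python3 -c "
from h import *
st();c=snap('wrist','w13')
c=load('wrist');im=c['pixels']
cv2.imwrite('pics/w13c.png',cv2.resize(im[0:240,150:400],None,fx=2.5,fy=2.5,interpolation=cv2.INTER_CUBIC))
go((604,193.7,180,93))"
```

```text
t 25.8 tcp [676.4 -86.2 235.2] q [ 0.0016  0.0827  0.9966 -0.    ] F [-0.8  0.1 -0.8] gap 85.37908412415432
j [-0.026  0.533  0.128  1.715 -0.083  0.895  1.542]
travel [115.5, 264.2, 53.4] spin -12.5
```

View pics/w13c.png

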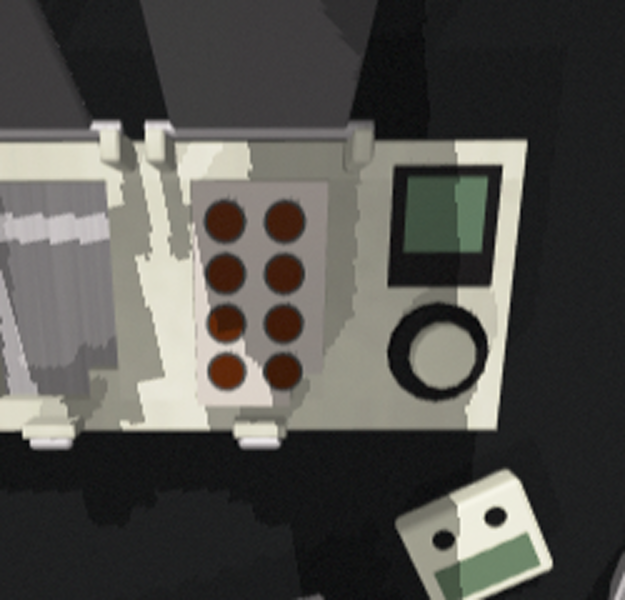

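```bash
python3 -c "
from h import *
c=load('wrist');W=cloud(c)
for x,y in [(255,200),(200,300),(255,345),(310,300),(210,395)]: print(np.round(W[int(y/2.5),int(150+x/2.5)],1))
L=[((191,182),TL),((328,181),TR),((199,407),BL)]
print(fitblock([pt(c,150+(q[0]+.5)/2.5-.5,(q[1]+.5)/2.5-.5,plane=75) for q,m in L],[m for q,m in L]),PK[3])"
```

```text
[578.1 -71.1  75.3]
[612.1 -99.9  75.5]
[634.1 -80.6  74.6]
[619.6 -55.   75.4]
[ 651.8 -103.2   75.5]
(array([615.77280237, -75.53079798]), np.float64(-9.038734661692462), array([[ 0. ,  0. ],
       [ 0. , -0.1],
       [-0. ,  0. ]])) [615.952363   -75.64870694]
```

jog_arm(
  increments=[
    {"travel": [0,50,0],"spin": -6},
    {"travel": [60,100,0],"spin": -12.5},
    {"travel": [100,150,0],"spin": -12.5},
    {"travel": [115,200,0],"spin": -12.5},
    {"travel": [115,250,0],"spin": -12.5},
    {"travel": [115,264,40],"spin": -12.5},
    {"travel": [115,264,90],"spin": -12.5},
    {"travel": [115,264,120],"spin": -12.5},
    {"travel": [115,264,120],"spin": -12.5},
    {"travel": [115,264,120],"spin": -12.5},
  ],
)

```text
t: 26.85
tcp_pos: [603.6, 192.1, 112.2]
ee_rot: [-0.002, -0.026, 1.0, -0.001]
ft_force: [0.4, 0.4, 0.6]
finger_gap: 85.3
```

jog_arm(
  increments=[
    {"travel": [0,0,0],"spin": 0},
    {"travel": [0,0,0],"spin": 0},
  ],
)

```text
t: 27.05
tcp_pos: [607.1, 192.8, 115.8]
ee_rot: [0.002, -0.026, 1.0, 0.0]
ft_force: [-0.1, 1.0, 0.6]
finger_gap: 85.7
```

```bash
python3 -c "
from h import *
st();c=snap('wrist','w14')
im=c['pixels']
cv2.imwrite('pics/w14c.png',cv2.resize(im[120:280,170:330],None,fx=3.7,fy=3.7,interpolation=cv2.INTER_CUBIC))"
```

```text
t 27.05 tcp [607.1 192.8 115.8] q [ 2.000e-03 -2.560e-02  9.997e-01  5.000e-04] F [-0.1  1.   0.6] gap 85.65261443467853
j [-0.404  0.622  0.036  1.898 -0.035  0.618  1.276]
```

View pics/w14.png

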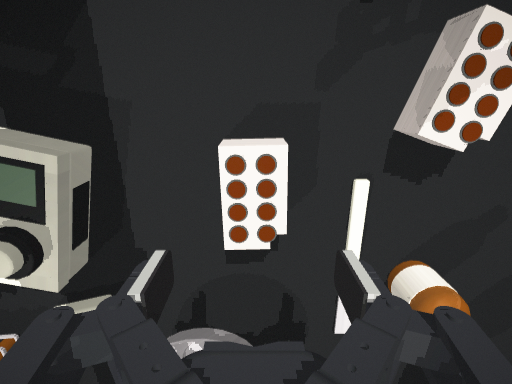

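View pics/w14c.png

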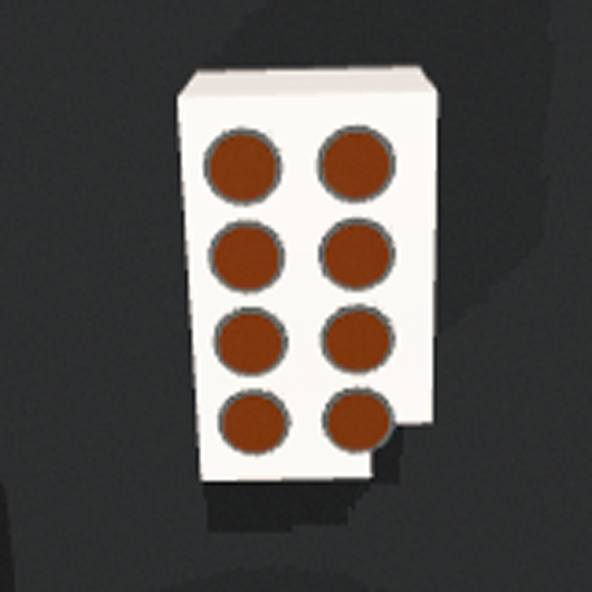

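```bash
python3 -c "
from h import *
c=load('wrist')
f=lambda p:pt(c,170+(p[0]+.5)/3.7-.5,120+(p[1]+.5)/3.7-.5,plane=40)
L=[((179,96),TL),((438,92),TR),((203,482),BL),((371,477),NB),((433,423),NR)]
o,y,r=fitblock([f(p) for p,m in L],[m for p,m in L]);print(o,y,r.tolist())
go((*o,18,90+y))
"
```

```text
[604.03187528 193.31622944] 4.167702120385783 [[-0.2, 0.1], [0.1, -0.2], [0.3, 0.2], [-0.2, -0.3], [0.1, 0.1]]
travel [3.3, 0.4, 97.7] spin -1.2
```

jog_arm(
  increments=[
    {"travel": [3,0.4,40],"spin": -1.2},
    {"travel": [3,0.4,75],"spin": -1.2},
    {"travel": [3,0.4,96],"spin": -1.2},
    {"travel": [3,0.4,96],"spin": -1.2},
    {"travel": [3,0.4,96],"spin": -1.2},
  ],
)

```text
t: 27.6
tcp_pos: [603.4, 193.5, 18.5]
ee_rot: [0.001, -0.037, 0.999, 0.0]
ft_force: [-0.8, -0.0, 0.9]
finger_gap: 85.4
```

```bash
python3 -c "
from h import *
st();go((604,193.3,18,94.2))"
```

```text
t 27.6 tcp [603.4 193.5  18.5] q [ 8.000e-04 -3.660e-02  9.993e-01  2.000e-04] F [-0.8 -0.   0.9] gap 85.39674152601219
j [-0.396  0.762  0.02   1.933 -0.032  0.445  1.292]
travel [-0.6, -0.3, 0.5] spin -0.0
```

jog_arm(
  increments=[
    {"travel": [-0.5,0,0],"spin": 0},
    {"travel": [-0.5,0,0],"spin": 0},
    {"travel": [-0.5,0,0],"spin": 0},
    {"travel": [-0.5,0,0],"spin": 0},
    {"travel": [-0.5,0,0],"spin": 0},
    {"travel": [-0.5,0,-30],"spin": 0},
    {"travel": [-0.5,0,-75],"spin": 0},
    {"travel": [-0.5,0,-120],"spin": 0},
    {"travel": [-0.5,0,-160],"spin": 0},
    {"travel": [-0.5,0,-160],"spin": 0},
  ],
  fingers=255,
)

```text
t: 28.6
tcp_pos: [606.9, 194.8, 183.9]
ee_rot: [0.006, -0.037, 0.999, 0.002]
ft_force: [0.8, 1.3, -5.2]
finger_gap: 52.5
```

```bash
python3 -c "
from h import *
st();go(hp(3,40,180),hp(2,20,180),hp(2,0,180))"
```

```text
t 28.6 tcp [606.9 194.8 183.9] q [ 0.006  -0.0367  0.9993  0.002 ] F [ 0.8  1.3 -5.2] gap 52.45609947834509
j [-0.408  0.53   0.037  1.863 -0.028  0.736  1.288]
travel [-28.1, -279.8, 3.2] spin 13.5
travel [13.6, -367.5, 2.4] spin 13.5
travel [33.0, -362.8, 2.2] spin 13.5
```

jog_arm(
  increments=[
    {"travel": [-10,-50,0],"spin": 7},
    {"travel": [-20,-100,0],"spin": 13.5},
    {"travel": [-25,-150,0],"spin": 13.5},
    {"travel": [-28,-200,0],"spin": 13.5},
    {"travel": [-28,-250,0],"spin": 13.5},
    {"travel": [-28,-300,0],"spin": 13.5},
    {"travel": [0,-340,0],"spin": 13.5},
    {"travel": [32,-363,0],"spin": 13.5},
    {"travel": [32,-363,0],"spin": 13.5},
    {"travel": [32,-363,0],"spin": 13.5},
  ],
)

```text
t: 29.6
tcp_pos: [594.8, -172.0, 175.8]
ee_rot: [-0.002, 0.083, 0.997, 0.0]
ft_force: [0.9, 1.2, -5.7]
finger_gap: 52.5
```

jog_arm(
  increments=[
    {"travel": [0,0,0],"spin": 0},
    {"travel": [0,0,0],"spin": 0},
  ],
)

```text
t: 29.8
tcp_pos: [598.4, -168.7, 176.9]
ee_rot: [-0.0, 0.079, 0.997, 0.001]
ft_force: [-0.0, -0.4, -6.0]
finger_gap: 53.0
```

```bash
python3 -c "
from h import *
st();c=snap('wrist','w15');im=c['pixels']
cv2.imwrite('pics/w15c.png',cv2.resize(im[90:330,150:370],None,fx=2.5,fy=2.5,interpolation=cv2.INTER_CUBIC))
go(hp(2,0,74))"
```

```text
t 29.8 tcp [ 598.4 -168.7  176.9] q [-1.000e-04  7.940e-02  9.968e-01  5.000e-04] F [-0.  -0.4 -6. ] gap 52.982719225272966
j [ 0.137  0.528  0.092  1.896 -0.072  0.721  1.683]
travel [-2.2, -0.2, 103.0] spin 0.2
```

View pics/w15c.png

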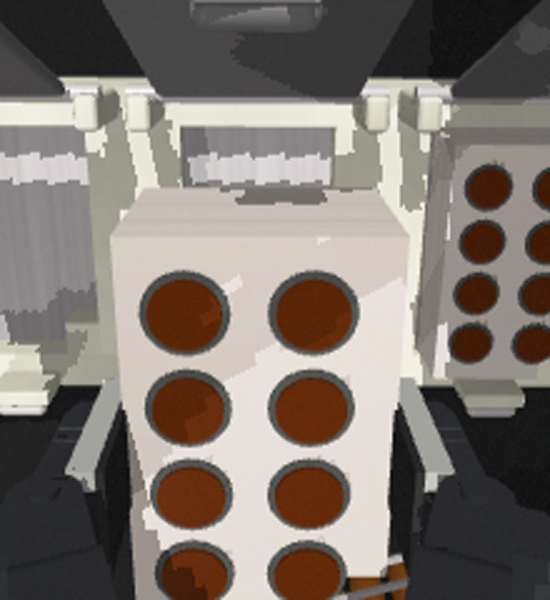

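```bash
python3 -c "
from h import *
c=load('wrist')
inhand(c,[((112,236),TL),((406,236),TR),((387,576),NR)],150,90,2.5)
go(hp(2,1.3,82))
"
```

```text
block [ 597.21182365 -168.33711659] yaw -8.865730936646859 offset heater xy -1.3727185964521178 0.3616375272586918 res [[0.5, 1.1], [0.4, -1.0], [-1.0, -0.1]]
travel [-3.5, -0.2, 95.0] spin 0.2
```

jog_arm(
  increments=[
    {"travel": [-3.5,-0.2,40],"spin": 0.3},
    {"travel": [-3.5,-0.2,75],"spin": 0.3},
    {"travel": [-3.5,-0.2,94],"spin": 0.3},
    {"travel": [-3.5,-0.2,94],"spin": 0.3},
    {"travel": [-3.5,-0.2,94],"spin": 0.3},
    {"travel": [-3.5,-0.2,94],"spin": 0.3},
    {"travel": [-3.5,-0.2,94],"spin": 0.3},
    {"travel": [-3.5,-0.2,94],"spin": 0.3},
  ],
)

```text
t: 30.65
tcp_pos: [602.0, -171.8, 84.7]
ee_rot: [0.001, 0.083, 0.997, -0.0]
ft_force: [-0.6, 0.3, -5.0]
finger_gap: 53.1
```

```bash
python3 -c "
from h import *
st();go(hp(2,1.3,53))"
```

```text
t 30.65 tcp [ 602.  -171.8   84.7] q [ 1.200e-03  8.350e-02  9.965e-01 -2.000e-04] F [-0.6  0.3 -5. ] gap 53.05041250582236
j [ 0.153  0.657  0.076  1.937 -0.089  0.548  1.692]
travel [0.6, 2.1, 31.7] spin -0.3
```

jog_arm(
  increments=[
    {"travel": [0.4,1.7,0],"spin": -0.2},
    {"travel": [0.4,1.7,0],"spin": -0.2},
    {"travel": [0.4,1.7,0],"spin": -0.2},
    {"travel": [0.4,1.7,0],"spin": -0.2},
  ],
)

```text
t: 31.05
tcp_pos: [601.0, -169.8, 83.4]
ee_rot: [0.0, 0.082, 0.997, -0.0]
ft_force: [0.7, 1.1, -4.0]
finger_gap: 52.5
```

```bash
python3 -c "
from h import *
st();go(hp(2,1.3,53));c=snap('wrist','w16');st()"
```

```text
t 31.05 tcp [ 601.  -169.8   83.4] q [ 0.      0.0818  0.9967 -0.    ] F [ 0.7  1.1 -4. ] gap 52.49448732453457
j [ 0.151  0.659  0.075  1.939 -0.088  0.547  1.692]
travel [-0.8, 0.3, 30.4] spin -0.1
t 31.1 tcp [ 601.  -169.8   83.4] q [-0.      0.0818  0.9967 -0.    ] F [ 0.3  0.3 -5.3] gap 52.61457585837816
j [ 0.151  0.659  0.075  1.939 -0.088  0.547  1.692]
```

View pics/w16.png

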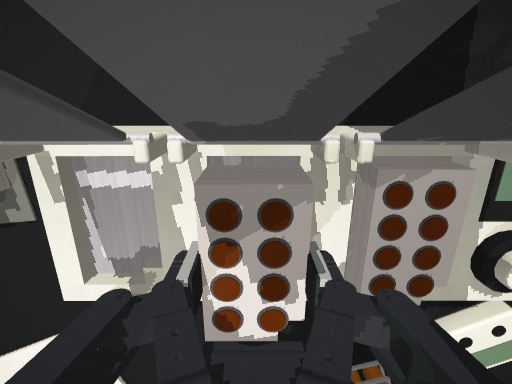

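Aligned; descend.

jog_arm(
  increments=[
    {"travel": [-0.5,0.2,8],"spin": 0},
    {"travel": [-0.5,0.2,14],"spin": 0},
    {"travel": [-0.5,0.2,18],"spin": 0},
    {"travel": [-0.5,0.2,22],"spin": 0},
    {"travel": [-0.5,0.2,25],"spin": 0},
    {"travel": [-0.5,0.2,28],"spin": 0},
    {"travel": [-0.5,0.2,30],"spin": 0},
    {"travel": [-0.5,0.2,30.5],"spin": 0},
    {"travel": [-0.5,0.2,30.5],"spin": 0},
  ],
)

```text
t: 32.0
tcp_pos: [601.5, -169.7, 54.5]
ee_rot: [-0.0, 0.082, 0.997, 0.0]
ft_force: [-4.0, 1.0, 6.2]
finger_gap: 52.8
```

jog_arm(
  increments=[
    {"travel": [0,0,0],"spin": 0},
    {"travel": [0,0,0],"spin": 0},
    {"travel": [0,0,0],"spin": 0},
    {"travel": [0,0,-10],"spin": 0},
    {"travel": [0,0,-50],"spin": 0},
    {"travel": [0,0,-100],"spin": 0},
    {"travel": [-40,0,-150],"spin": 0},
    {"travel": [-60,0,-180],"spin": 0},
    {"travel": [-60,0,-180],"spin": 0},
    {"travel": [-60,0,-180],"spin": 0},
  ],
  fingers=0,
)

```text
t: 33.0
tcp_pos: [661.8, -179.6, 234.7]
ee_rot: [0.002, 0.082, 0.997, -0.0]
ft_force: [-1.0, 0.7, -1.6]
finger_gap: 85.4
```

```bash
python3 -c "
from h import *
st();c=snap('wrist','w17')
im=c['pixels']
cv2.imwrite('pics/w17c.png',cv2.resize(im[0:240,100:400],None,fx=2.5,fy=2.5,interpolation=cv2.INTER_CUBIC))
go((509,353,180,74))"
```

```text
t 33.0 tcp [ 661.8 -179.6  234.7] q [ 1.500e-03  8.170e-02  9.967e-01 -2.000e-04] F [-1.   0.7 -1.6] gap 85.39349237282718
j [ 0.127  0.538  0.107  1.706 -0.07   0.899  1.67 ]
travel [235.5, 500.6, 53.1] spin 6.6
```

View pics/w17c.png

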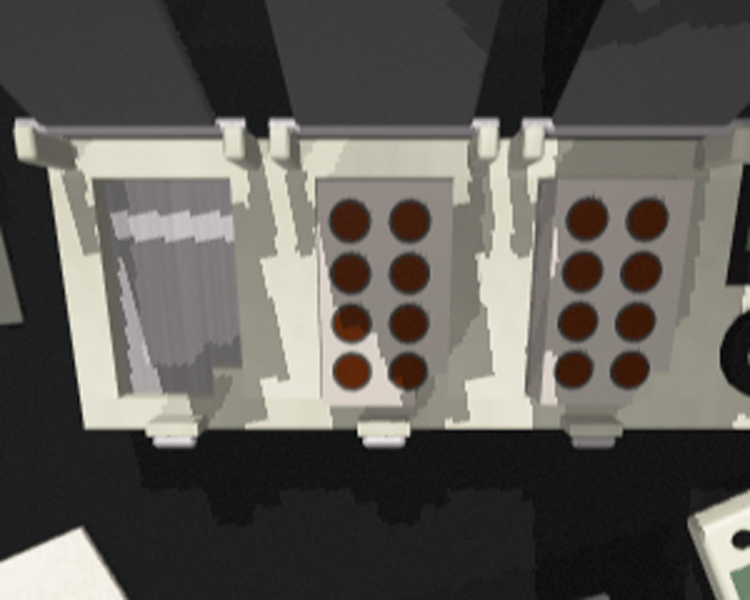

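jog_arm(
  increments=[
    {"travel": [0,50,0],"spin": 3},
    {"travel": [20,100,0],"spin": 6.6},
    {"travel": [50,150,0],"spin": 6.6},
    {"travel": [80,200,0],"spin": 6.6},
    {"travel": [120,250,0],"spin": 6.6},
    {"travel": [150,300,0],"spin": 6.6},
    {"travel": [180,340,0],"spin": 6.6},
    {"travel": [210,400,0],"spin": 6.6},
    {"travel": [235,450,0],"spin": 6.6},
    {"travel": [235,500,0],"spin": 6.6},
  ],
)

```text
t: 34.05
tcp_pos: [513.1, 290.6, 230.9]
ee_rot: [-0.003, 0.139, 0.99, -0.002]
ft_force: [2.4, 0.1, -0.6]
finger_gap: 85.9
```

```bash
python3 -c "
from h import *
st();go((509,353,115,74))"
```

```text
t 34.05 tcp [513.1 290.6 230.9] q [-0.0026  0.1389  0.9903 -0.0022] F [ 2.4  0.1 -0.6] gap 85.86125832769655
j [-0.658  0.425  0.09   1.92  -0.051  0.806  0.751]
travel [20.6, 59.5, 115.7] spin 0.0
```

jog_arm(
  increments=[
    {"travel": [20,50,20],"spin": 0},
    {"travel": [20,55,60],"spin": 0},
    {"travel": [20,55,110],"spin": 0},
    {"travel": [20,55,112],"spin": 0},
    {"travel": [20,55,112],"spin": 0},
    {"travel": [20,55,112],"spin": 0},
  ],
)

```text
t: 34.65
tcp_pos: [514.5, 348.7, 122.5]
ee_rot: [0.001, 0.14, 0.99, 0.001]
ft_force: [0.5, -0.3, 0.2]
finger_gap: 85.5
```

```bash
python3 -c "
from h import *
st();c=snap('wrist','w18')
im=c['pixels']
cv2.imwrite('pics/w18c.png',cv2.resize(im[120:280,180:340],None,fx=3.7,fy=3.7,interpolation=cv2.INTER_CUBIC))"
```

```text
t 34.65 tcp [514.5 348.7 122.5] q [9.000e-04 1.398e-01 9.902e-01 5.000e-04] F [ 0.5 -0.3  0.2] gap 85.5144400614783
j [-0.716  0.599  0.068  1.93  -0.066  0.613  0.684]
```

View pics/w18.png

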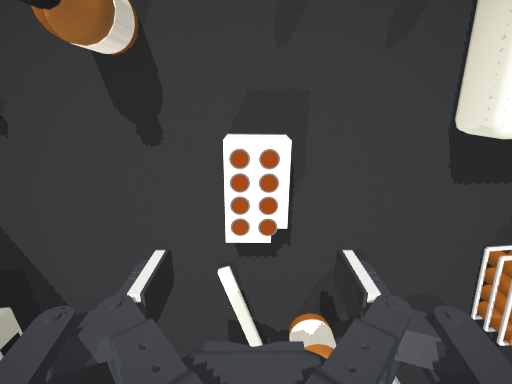

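View pics/w18c.png

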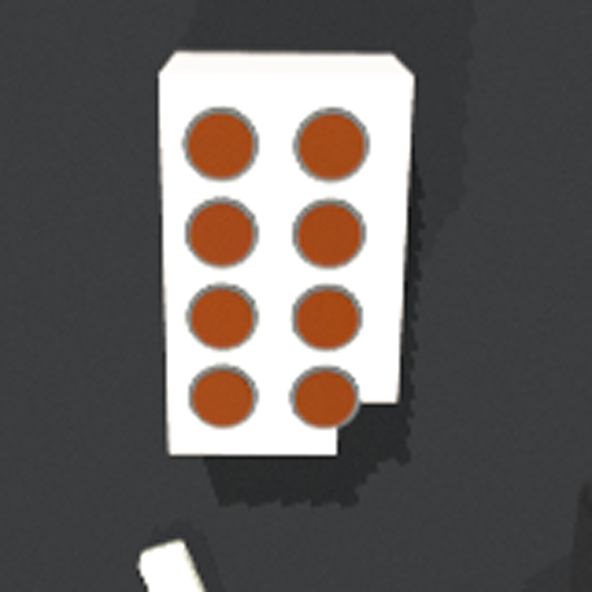

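```bash
python3 -c "
from h import *
c=load('wrist')
f=lambda p:pt(c,180+(p[0]+.5)/3.7-.5,120+(p[1]+.5)/3.7-.5,plane=40)
L=[((159,74),TL),((413,74),TR),((170,455),BL),((337,455),NB),((398,403),NR)]
o,y,r=fitblock([f(p) for p,m in L],[m for p,m in L]);print(o,y,r.tolist())
go((*o,18,90+y))
"
```

```text
[509.42866408 353.19073027] -16.309775686400513 [[-0.2, 0.1], [-0.5, 0.1], [0.2, -0.2], [0.1, -0.0], [0.4, -0.0]]
travel [6.7, 2.1, 105.2] spin 0.2
```

jog_arm(
  increments=[
    {"travel": [6,2.5,40],"spin": 0.2},
    {"travel": [6,2.5,75],"spin": 0.2},
    {"travel": [6,2.5,102],"spin": 0.2},
    {"travel": [6,2.5,102],"spin": 0.2},
    {"travel": [6,2.5,102],"spin": 0.2},
  ],
)

```text
t: 35.2
tcp_pos: [509.7, 353.6, 20.7]
ee_rot: [0.001, 0.141, 0.99, 0.001]
ft_force: [-1.1, 0.3, 1.9]
finger_gap: 85.6
```

```bash
python3 -c "
from h import *
st();go((509.4,353.2,18,73.7))"
```

```text
t 35.2 tcp [509.7 353.6  20.7] q [1.000e-03 1.412e-01 9.900e-01 9.000e-04] F [-1.1  0.3  1.9] gap 85.6034500033501
j [-0.713  0.749  0.048  1.965 -0.079  0.426  0.681]
travel [0.2, -0.5, 2.7] spin 0.1
```

jog_arm(
  increments=[
    {"travel": [0,0,2],"spin": 0},
    {"travel": [0,0,2],"spin": 0},
    {"travel": [0,0,2],"spin": 0},
    {"travel": [0,0,2],"spin": 0},
    {"travel": [0,0,2],"spin": 0},
    {"travel": [0,0,-30],"spin": 0},
    {"travel": [0,0,-75],"spin": 0},
    {"travel": [0,0,-120],"spin": 0},
    {"travel": [0,0,-160],"spin": 0},
    {"travel": [0,0,-160],"spin": 0},
  ],
  fingers=255,
)

```text
t: 36.2
tcp_pos: [511.9, 355.6, 185.5]
ee_rot: [0.004, 0.141, 0.99, 0.005]
ft_force: [1.5, -0.0, -3.2]
finger_gap: 52.7
```

```bash
python3 -c "
from h import *
st();go(hp(3,40,180),hp(1,30,180),hp(1,0,180))"
```

```text
t 36.2 tcp [511.9 355.6 185.5] q [0.0045 0.1409 0.99   0.0046] F [ 1.5 -0.  -3.2] gap 52.68943390629207
j [-0.738  0.513  0.082  1.895 -0.061  0.722  0.666]
travel [-259.9, -380.4, 3.5] spin -6.9
travel [-272.8, -570.2, 1.6] spin -6.9
travel [-243.1, -573.8, 1.4] spin -6.9
```

jog_arm(
  increments=[
    {"travel": [-35,-30,0],"spin": -3},
    {"travel": [-70,-60,0],"spin": -6.9},
    {"travel": [-110,-90,0],"spin": -6.9},
    {"travel": [-145,-125,0],"spin": -6.9},
    {"travel": [-180,-160,0],"spin": -6.9},
    {"travel": [-215,-195,0],"spin": -6.9},
    {"travel": [-245,-235,0],"spin": -6.9},
    {"travel": [-260,-280,0],"spin": -6.9},
    {"travel": [-265,-330,0],"spin": -6.9},
    {"travel": [-265,-380,0],"spin": -6.9},
  ],
)

```text
t: 37.2
tcp_pos: [656.3, -87.3, 177.5]
ee_rot: [-0.001, 0.081, 0.997, -0.0]
ft_force: [-0.1, -1.3, -2.5]
finger_gap: 52.3
```

```bash
python3 -c "
from h import *
st();go(hp(1,0,180))"
```

```text
t 37.2 tcp [656.3 -87.3 177.5] q [-7.000e-04  8.090e-02  9.967e-01 -1.000e-04] F [-0.1 -1.3 -2.5] gap 52.33190148758918
j [ 0.035  0.571  0.042  1.801 -0.032  0.772  1.502]
travel [41.7, -185.0, -2.4] spin 0.0
```

jog_arm(
  increments=[
    {"travel": [0,-50,0],"spin": 0},
    {"travel": [0,-100,0],"spin": 0},
    {"travel": [0,-140,0],"spin": 0},
    {"travel": [20,-183,0],"spin": 0},
    {"travel": [40,-183,0],"spin": 0},
    {"travel": [40,-183,0],"spin": 0},
    {"travel": [40,-183,0],"spin": 0},
    {"travel": [40,-183,0],"spin": 0},
    {"travel": [40,-183,0],"spin": 0},
  ],
)

```text
t: 38.1
tcp_pos: [589.2, -258.2, 178.7]
ee_rot: [0.0, 0.08, 0.997, 0.0]
ft_force: [0.7, 0.7, -2.3]
finger_gap: 52.9
```

```bash
python3 -c "
from h import *
st();c=snap('wrist','w19');im=c['pixels']
cv2.imwrite('pics/w19c.png',cv2.resize(im[90:330,150:370],None,fx=2.5,fy=2.5,interpolation=cv2.INTER_CUBIC))
go(hp(1,0,84))"
```

```text
t 38.1 tcp [ 589.2 -258.2  178.7] q [3.000e-04 7.980e-02 9.968e-01 2.000e-04] F [ 0.7  0.7 -2.3] gap 52.8778369545456
j [ 0.318  0.548  0.036  1.845 -0.029  0.749  1.781]
travel [3.1, -5.4, 94.8] spin 0.1
```

View pics/w19c.png

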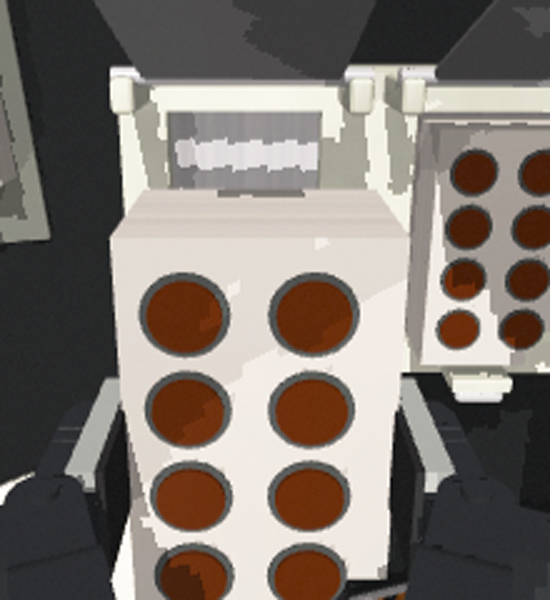

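jog_arm(
  increments=[
    {"travel": [2,-5.4,40],"spin": 0.1},
    {"travel": [2,-5.4,75],"spin": 0.1},
    {"travel": [2,-5.4,94],"spin": 0.1},
    {"travel": [2,-5.4,94],"spin": 0.1},
    {"travel": [2,-5.4,94],"spin": 0.1},
    {"travel": [2,-5.4,94],"spin": 0.1},
    {"travel": [2,-5.4,94],"spin": 0.1},
    {"travel": [2,-5.4,94],"spin": 0.1},
  ],
)

```text
t: 38.95
tcp_pos: [586.1, -264.7, 86.2]
ee_rot: [0.001, 0.082, 0.997, -0.0]
ft_force: [0.1, 0.0, -3.4]
finger_gap: 52.8
```

```bash
python3 -c "
from h import *
st();go(hp(1,0.9,53))"
```

```text
t 38.95 tcp [ 586.1 -264.7   86.2] q [ 1.100e-03  8.170e-02  9.967e-01 -3.000e-04] F [ 0.1  0.  -3.4] gap 52.75505074509989
j [ 0.334  0.669  0.029  1.895 -0.033  0.575  1.791]
travel [0.2, 1.4, 33.2] spin -0.1
```

jog_arm(
  increments=[
    {"travel": [0,1.3,0],"spin": 0},
    {"travel": [0,1.3,0],"spin": 0},
    {"travel": [0,1.3,0],"spin": 0},
    {"travel": [0,1.3,0],"spin": 0},
  ],
)

```text
t: 39.35
tcp_pos: [585.4, -263.1, 84.9]
ee_rot: [0.0, 0.082, 0.997, -0.0]
ft_force: [-0.1, 0.5, -4.3]
finger_gap: 52.5
```

```bash
python3 -c "
from h import *
st();go(hp(1,0.9,53))"
```

```text
t 39.35 tcp [ 585.4 -263.1   84.9] q [ 0.      0.0817  0.9967 -0.    ] F [-0.1  0.5 -4.3] gap 52.49503257614016
j [ 0.332  0.671  0.029  1.897 -0.033  0.575  1.79 ]
travel [-0.7, -0.1, 31.9] spin -0.1
```

jog_arm(
  increments=[
    {"travel": [-0.6,0,8],"spin": 0},
    {"travel": [-0.6,0,14],"spin": 0},
    {"travel": [-0.6,0,18],"spin": 0},
    {"travel": [-0.6,0,22],"spin": 0},
    {"travel": [-0.6,0,25],"spin": 0},
    {"travel": [-0.6,0,28],"spin": 0},
    {"travel": [-0.6,0,30],"spin": 0},
    {"travel": [-0.6,0,32],"spin": 0},
    {"travel": [-0.6,0,32],"spin": 0},
  ],
)

```text
t: 40.25
tcp_pos: [586.0, -263.2, 54.0]
ee_rot: [-0.0, 0.082, 0.997, 0.0]
ft_force: [-3.0, 0.9, 3.8]
finger_gap: 52.6
```

jog_arm(
  increments=[
    {"travel": [0,0,0],"spin": 0},
    {"travel": [0,0,0],"spin": 0},
    {"travel": [0,0,0],"spin": 0},
    {"travel": [0,0,-10],"spin": 0},
    {"travel": [0,0,-50],"spin": 0},
    {"travel": [0,0,-100],"spin": 0},
    {"travel": [-40,20,-150],"spin": 0},
    {"travel": [-70,70,-180],"spin": 0},
    {"travel": [-70,90,-180],"spin": 0},
    {"travel": [-70,90,-180],"spin": 0},
  ],
  fingers=0,
)

```text
t: 41.25
tcp_pos: [676.5, -176.3, 237.3]
ee_rot: [0.005, 0.076, 0.997, 0.003]
ft_force: [1.1, 1.2, -0.3]
finger_gap: 85.3
```

jog_arm(
  increments=[
    {"travel": [0,0,0],"spin": 0},
    {"travel": [0,0,0],"spin": 0},
  ],
  fingers=255,
)

```text
t: 41.45
tcp_pos: [668.5, -187.1, 232.7]
ee_rot: [-0.001, 0.082, 0.997, -0.001]
ft_force: [-0.7, -0.3, -0.1]
finger_gap: 58.9
```

```bash
python3 -c "
from h import *
st();c=snap('wrist','w20')
im=c['pixels']
cv2.imwrite('pics/w20c.png',cv2.resize(im[0:240,80:400],None,fx=2.5,fy=2.5,interpolation=cv2.INTER_CUBIC))"
```

```text
t 41.45 tcp [ 668.5 -187.1  232.7] q [-7.000e-04  8.240e-02  9.966e-01 -6.000e-04] F [-0.7 -0.3 -0.1] gap 58.92173589852282
j [ 0.176  0.551  0.047  1.682 -0.03   0.911  1.64 ]
```

View pics/w20c.png

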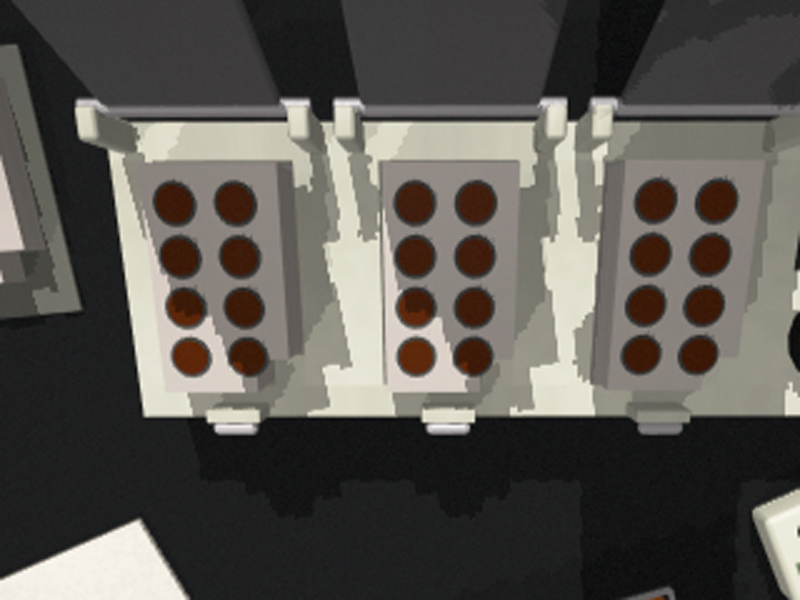

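```bash
python3 -c "
from h import *
go(hp(2,60,285),hp(2,-150,285))"
```

```text
travel [9.8, 7.0, -52.6] spin -0.2
travel [219.8, 6.2, -52.3] spin -0.2
```

jog_arm(
  increments=[
    {"travel": [5,6,-48],"spin": 0},
    {"travel": [50,6,-52],"spin": 0},
    {"travel": [100,6,-52],"spin": 0},
    {"travel": [150,6,-52],"spin": 0},
    {"travel": [200,6,-52],"spin": 0},
    {"travel": [220,6,-52],"spin": 0},
    {"travel": [220,6,-52],"spin": 0},
    {"travel": [220,6,-52],"spin": 0},
    {"travel": [220,6,-52],"spin": 0},
  ],
  fingers=255,
)

```text
t: 42.4
tcp_pos: [455.1, -144.9, 285.1]
ee_rot: [0.001, 0.082, 0.997, -0.0]
ft_force: [0.6, 0.3, -0.1]
finger_gap: -0.1
```

```bash
cat >> h.py <<'E'
def closepath(k,dy=0,zend=81):
    s=[(-150,200)]
    H=-62
    pts=[(-100+0,200),(-50-62+20,205),(-15+H,218),(21+H,216),(55+H,203),(85+H,182),(108+H,154),(123+H,120),(128+H,97),(129+H,87),(129+H,zend)]
    return [hp(k,a,b,dy) for a,b in s+pts]
E
python3 -c "
from h import *
st();snap('scene','s3');go(*closepath(2))"
```

```text
t 42.4 tcp [ 455.1 -144.9  285.1] q [ 7.000e-04  8.230e-02  9.966e-01 -2.000e-04] F [ 0.6  0.3 -0.1] gap -0.12547010587144927
j [ 0.174  0.209  0.046  2.096 -0.013  0.836  1.634]
travel [2.6, -0.9, 85.0] spin -0.1
travel [-47.4, -0.8, 85.0] spin -0.1
travel [-55.4, -0.8, 80.0] spin -0.1
travel [-70.4, -0.7, 67.0] spin -0.1
travel [-106.4, -0.7, 69.1] spin -0.1
travel [-140.4, -0.6, 82.1] spin -0.1
travel [-170.4, -0.5, 103.1] spin -0.1
travel [-193.3, -0.5, 131.2] spin -0.1
travel [-208.3, -0.5, 165.2] spin -0.1
travel [-213.3, -0.4, 188.2] spin -0.1
travel [-214.3, -0.4, 198.2] spin -0.1
travel [-214.3, -0.4, 204.2] spin -0.1
```

View pics/s3.png

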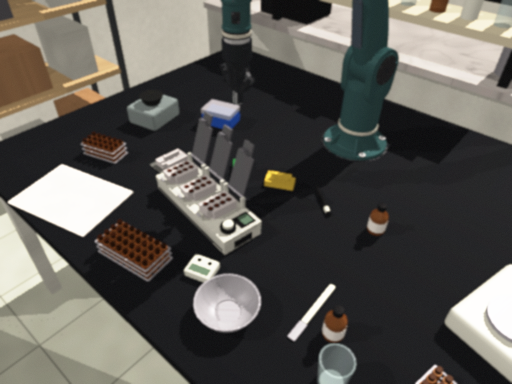

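jog_arm(
  increments=[
    {"travel": [0,-1,45],"spin": 0},
    {"travel": [0,-1,83],"spin": 0},
    {"travel": [-25,-1,83],"spin": 0},
    {"travel": [-50,-1,80],"spin": 0},
    {"travel": [-70,-1,67],"spin": 0},
    {"travel": [-106,-1,69],"spin": 0},
    {"travel": [-140,-1,82],"spin": 0},
    {"travel": [-170,-1,103],"spin": 0},
    {"travel": [-193,-1,131],"spin": 0},
    {"travel": [-208,-1,160],"spin": 0},
  ],
)

```text
t: 43.45
tcp_pos: [662.6, -179.5, 123.6]
ee_rot: [0.002, 0.082, 0.997, -0.0]
ft_force: [-0.1, -1.1, 0.4]
finger_gap: -0.0
```

```bash
python3 -c "
from h import *
st();snap('scene','s4');go(hp(2,67,97),hp(2,67,87),hp(2,67,81))
c=load('scene');cv2.imwrite('pics/s4c.png',cv2.resize(c['pixels'][60:260,120:300],None,fx=3,fy=3,interpolation=cv2.INTER_CUBIC))"
```

```text
t 43.45 tcp [ 662.6 -179.5  123.6] q [ 1.600e-03  8.150e-02  9.967e-01 -2.000e-04] F [-0.1 -1.1  0.4] gap -0.032004577643734794
j [ 0.174  0.663  0.037  1.777 -0.036  0.699  1.638]
travel [-5.7, -0.7, 21.0] spin -0.0
travel [-5.7, -0.7, 31.0] spin -0.0
travel [-5.8, -0.7, 37.0] spin -0.0
```

View pics/s4c.png

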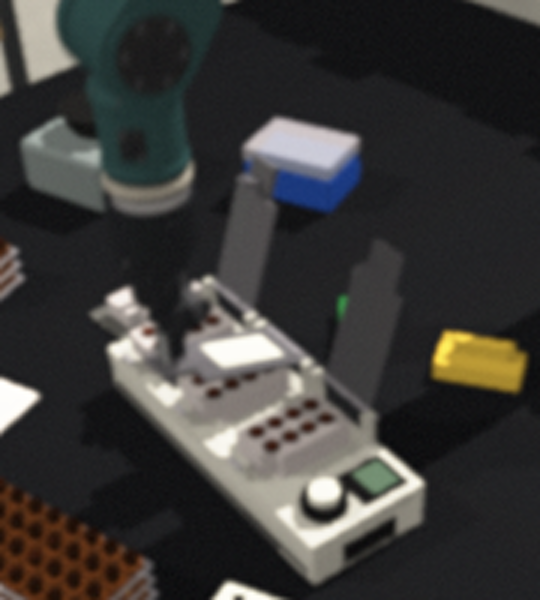

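Cover 2 is following the finger down. Press it home.

jog_arm(
  increments=[
    {"travel": [-4,0,12],"spin": 0},
    {"travel": [-5,0,24],"spin": 0},
    {"travel": [-6,0,30],"spin": 0},
    {"travel": [-6,0,34],"spin": 0},
    {"travel": [-6,0,37],"spin": 0},
    {"travel": [-6,0,39],"spin": 0},
    {"travel": [-6,0,39],"spin": 0},
    {"travel": [-6,0,39],"spin": 0},
  ],
)

```text
t: 44.3
tcp_pos: [664.8, -180.0, 86.2]
ee_rot: [0.0, 0.082, 0.997, -0.0]
ft_force: [1.7, -0.5, 0.8]
finger_gap: 0.2
```

jog_arm(
  increments=[
    {"travel": [0,0,2],"spin": 0},
    {"travel": [0,0,4],"spin": 0},
    {"travel": [0,0,4],"spin": 0},
    {"travel": [0,0,4],"spin": 0},
  ],
)

```text
t: 44.7
tcp_pos: [664.9, -180.1, 85.7]
ee_rot: [0.0, 0.082, 0.997, 0.0]
ft_force: [-5.3, 1.4, 20.7]
finger_gap: -0.3
```

jog_arm(
  increments=[
    {"travel": [0,0,-30],"spin": 0},
    {"travel": [0,0,-80],"spin": 0},
    {"travel": [0,0,-130],"spin": 0},
    {"travel": [0,0,-150],"spin": 0},
    {"travel": [0,0,-150],"spin": 0},
    {"travel": [0,0,-150],"spin": 0},
  ],
)

```text
t: 45.3
tcp_pos: [664.0, -179.8, 231.8]
ee_rot: [-0.0, 0.082, 0.997, 0.0]
ft_force: [-0.0, -0.3, -0.0]
finger_gap: -0.2
```

```bash
python3 -c "
from h import *
st();c=snap('wrist','w21');W=cloud(c);go(hp(3,70,285),hp(3,-150,285))"
```

```text
t 45.3 tcp [ 664.  -179.8  231.8] q [-3.000e-04  8.180e-02  9.967e-01  0.000e+00] F [-0.  -0.3 -0. ] gap -0.20738785889145342
j [ 0.166  0.543  0.048  1.698 -0.032  0.901  1.634]
travel [-6.1, 95.0, -54.5] spin -0.1
travel [213.9, 94.7, -53.8] spin -0.1
```

View pics/w21.png

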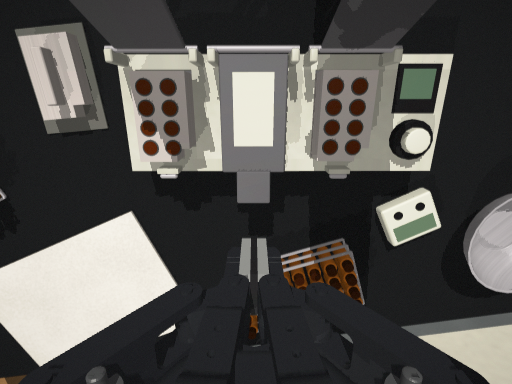

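jog_arm(
  increments=[
    {"travel": [0,20,-45],"spin": 0},
    {"travel": [30,55,-54],"spin": 0},
    {"travel": [70,80,-54],"spin": 0},
    {"travel": [120,95,-54],"spin": 0},
    {"travel": [170,95,-54],"spin": 0},
    {"travel": [214,95,-54],"spin": 0},
    {"travel": [214,95,-54],"spin": 0},
    {"travel": [214,95,-54],"spin": 0},
    {"travel": [214,95,-54],"spin": 0},
    {"travel": [214,95,-54],"spin": 0},
  ],
)

```text
t: 46.35
tcp_pos: [470.5, -51.5, 285.6]
ee_rot: [0.0, 0.082, 0.997, -0.0]
ft_force: [0.1, 0.6, -0.1]
finger_gap: 0.3
```

```bash
python3 -c "
from h import *
st();go(*closepath(3))"
```

```text
t 46.35 tcp [470.5 -51.5 285.6] q [ 2.000e-04  8.190e-02  9.966e-01 -0.000e+00] F [ 0.1  0.6 -0.1] gap 0.2647775952484574
j [-0.009  0.203  0.027  2.102 -0.007  0.836  1.428]
travel [2.6, -0.3, 85.6] spin -0.1
travel [-47.4, -0.2, 85.6] spin -0.1
travel [-55.4, -0.2, 80.6] spin -0.1
travel [-70.4, -0.2, 67.6] spin -0.1
travel [-106.4, -0.1, 69.6] spin -0.1
travel [-140.4, -0.1, 82.7] spin -0.1
travel [-170.4, -0.0, 103.7] spin -0.1
travel [-193.4, 0.0, 131.7] spin -0.1
travel [-208.4, 0.1, 165.7] spin -0.1
travel [-213.4, 0.1, 188.7] spin -0.1
travel [-214.4, 0.1, 198.7] spin -0.1
travel [-214.4, 0.1, 204.7] spin -0.1
```

jog_arm(
  increments=[
    {"travel": [0,0,45],"spin": 0},
    {"travel": [0,0,83],"spin": 0},
    {"travel": [-25,0,83],"spin": 0},
    {"travel": [-50,0,80],"spin": 0},
    {"travel": [-70,0,67],"spin": 0},
    {"travel": [-106,0,69],"spin": 0},
    {"travel": [-140,0,82],"spin": 0},
    {"travel": [-170,0,103],"spin": 0},
    {"travel": [-193,0,131],"spin": 0},
    {"travel": [-208,0,160],"spin": 0},
  ],
)

```text
t: 47.35
tcp_pos: [678.1, -86.0, 124.6]
ee_rot: [0.002, 0.082, 0.997, -0.0]
ft_force: [0.1, 0.5, 0.1]
finger_gap: -0.1
```

```bash
python3 -c "
from h import *
st();go(hp(3,67,97),hp(3,67,87),hp(3,67,82))"
```

```text
t 47.35 tcp [678.1 -86.  124.6] q [ 1.700e-03  8.200e-02  9.966e-01 -1.000e-04] F [0.1 0.5 0.1] gap -0.1260834327642271
j [ 0.042  0.658  0.026  1.783 -0.025  0.697  1.488]
travel [-3.9, 0.1, 27.6] spin -0.1
travel [-3.8, 0.1, 37.6] spin -0.1
travel [-3.8, 0.1, 42.6] spin -0.1
```

jog_arm(
  increments=[
    {"travel": [-4,0,12],"spin": 0},
    {"travel": [-5,0,24],"spin": 0},
    {"travel": [-6,0,30],"spin": 0},
    {"travel": [-6,0,34],"spin": 0},
    {"travel": [-6,0,37],"spin": 0},
    {"travel": [-6,0,39],"spin": 0},
    {"travel": [-6,0,41],"spin": 0},
    {"travel": [-6,0,43],"spin": 0},
    {"travel": [-6,0,43],"spin": 0},
  ],
)

```text
t: 48.25
tcp_pos: [680.3, -86.3, 85.8]
ee_rot: [0.0, 0.082, 0.997, 0.0]
ft_force: [-5.0, 0.6, 15.1]
finger_gap: 0.0
```

Now cover 1.

jog_arm(
  increments=[
    {"travel": [0,0,1],"spin": 0},
    {"travel": [0,0,1],"spin": 0},
    {"travel": [0,0,-30],"spin": 0},
    {"travel": [0,0,-80],"spin": 0},
    {"travel": [0,0,-130],"spin": 0},
    {"travel": [0,-50,-180],"spin": 0},
    {"travel": [0,-100,-205],"spin": 0},
    {"travel": [0,-150,-205],"spin": 0},
    {"travel": [0,-190,-205],"spin": 0},
    {"travel": [0,-190,-205],"spin": 0},
  ],
)

```text
t: 49.25
tcp_pos: [646.2, -283.1, 289.1]
ee_rot: [0.0, 0.087, 0.996, -0.003]
ft_force: [-0.5, -0.3, 0.2]
finger_gap: 0.3
```

jog_arm(
  increments=[
    {"travel": [50,0,0],"spin": 0},
    {"travel": [100,0,0],"spin": 0},
    {"travel": [150,0,0],"spin": 0},
    {"travel": [200,0,0],"spin": 0},
    {"travel": [214,0,0],"spin": 0},
    {"travel": [214,0,0],"spin": 0},
    {"travel": [214,0,0],"spin": 0},
    {"travel": [214,0,0],"spin": 0},
  ],
)

```text
t: 50.05
tcp_pos: [440.5, -238.9, 288.2]
ee_rot: [0.001, 0.081, 0.997, -0.0]
ft_force: [0.5, 0.6, 0.2]
finger_gap: -0.2
```

```bash
python3 -c "
from h import *
st();go(*closepath(1))"
```

```text
t 50.05 tcp [ 440.5 -238.9  288.2] q [ 1.100e-03  8.110e-02  9.967e-01 -2.000e-04] F [0.5 0.6 0.2] gap -0.20615146669323356
j [ 0.357  0.237  0.06   2.048 -0.019  0.855  1.836]
travel [3.4, -0.5, 88.2] spin -0.0
travel [-46.6, -0.5, 88.3] spin -0.0
travel [-54.6, -0.5, 83.3] spin -0.0
travel [-69.6, -0.5, 70.4] spin -0.0
travel [-105.6, -0.5, 72.5] spin -0.0
travel [-139.6, -0.5, 85.5] spin -0.0
travel [-169.6, -0.5, 106.6] spin -0.0
travel [-192.5, -0.5, 134.6] spin -0.0
travel [-207.4, -0.5, 168.7] spin -0.0
travel [-212.4, -0.5, 191.7] spin -0.0
travel [-213.3, -0.5, 201.7] spin -0.0
travel [-213.3, -0.5, 207.7] spin -0.0
```

jog_arm(
  increments=[
    {"travel": [0,0,45],"spin": 0},
    {"travel": [0,0,86],"spin": 0},
    {"travel": [-25,0,86],"spin": 0},
    {"travel": [-50,0,83],"spin": 0},
    {"travel": [-70,0,70],"spin": 0},
    {"travel": [-106,0,72],"spin": 0},
    {"travel": [-140,0,85],"spin": 0},
    {"travel": [-170,0,106],"spin": 0},
    {"travel": [-193,0,134],"spin": 0},
    {"travel": [-208,0,163],"spin": 0},
  ],
)

```text
t: 51.05
tcp_pos: [648.0, -272.7, 123.6]
ee_rot: [0.002, 0.081, 0.997, -0.0]
ft_force: [-0.9, -0.3, 1.0]
finger_gap: -0.1
```

```bash
python3 -c "
from h import *
st();go(hp(1,67,97),hp(1,67,87),hp(1,67,82))"
```

```text
t 51.05 tcp [ 648.  -272.7  123.6] q [ 1.900e-03  8.080e-02  9.967e-01 -3.000e-04] F [-0.9 -0.3  1. ] gap -0.08621795817178149
j [ 0.304  0.68   0.045  1.737 -0.044  0.721  1.782]
travel [-3.5, -0.7, 26.6] spin 0.0
travel [-3.4, -0.7, 36.6] spin 0.0
travel [-3.4, -0.7, 41.6] spin 0.0
```

jog_arm(
  increments=[
    {"travel": [-4,0,12],"spin": 0},
    {"travel": [-5,0,24],"spin": 0},
    {"travel": [-6,0,30],"spin": 0},
    {"travel": [-6,0,34],"spin": 0},
    {"travel": [-6,0,37],"spin": 0},
    {"travel": [-6,0,39],"spin": 0},
    {"travel": [-6,0,41],"spin": 0},
    {"travel": [-6,0,43],"spin": 0},
    {"travel": [-6,0,43],"spin": 0},
  ],
)

```text
t: 51.95
tcp_pos: [649.3, -274.0, 85.8]
ee_rot: [0.0, 0.082, 0.997, -0.0]
ft_force: [-5.2, 3.8, 18.9]
finger_gap: -0.2
```

jog_arm(
  increments=[
    {"travel": [0,0,1],"spin": 0},
    {"travel": [0,0,1],"spin": 0},
    {"travel": [0,0,-30],"spin": 0},
    {"travel": [0,0,-80],"spin": 0},
    {"travel": [0,0,-130],"spin": 0},
    {"travel": [0,50,-160],"spin": 0},
    {"travel": [0,95,-160],"spin": 0},
    {"travel": [0,130,-160],"spin": 0},
    {"travel": [0,130,-160],"spin": 0},
    {"travel": [0,130,-160],"spin": 0},
  ],
)

```text
t: 52.95
tcp_pos: [670.2, -144.3, 242.0]
ee_rot: [-0.0, 0.08, 0.997, -0.0]
ft_force: [-0.2, -0.5, -0.9]
finger_gap: 0.1
```

```bash
python3 -c "
from h import *
st();c=snap('wrist','w22')
cv2.imwrite('pics/w22b.png',cv2.resize(c['pixels'],(800,600),interpolation=cv2.INTER_CUBIC))"
```

```text
t 52.95 tcp [ 670.2 -144.3  242. ] q [-0.000e+00  8.040e-02  9.968e-01 -2.000e-04] F [-0.2 -0.5 -0.9] gap 0.10618938073451986
j [ 0.11   0.53   0.053  1.696 -0.033  0.917  1.586]
```

View pics/w22b.png

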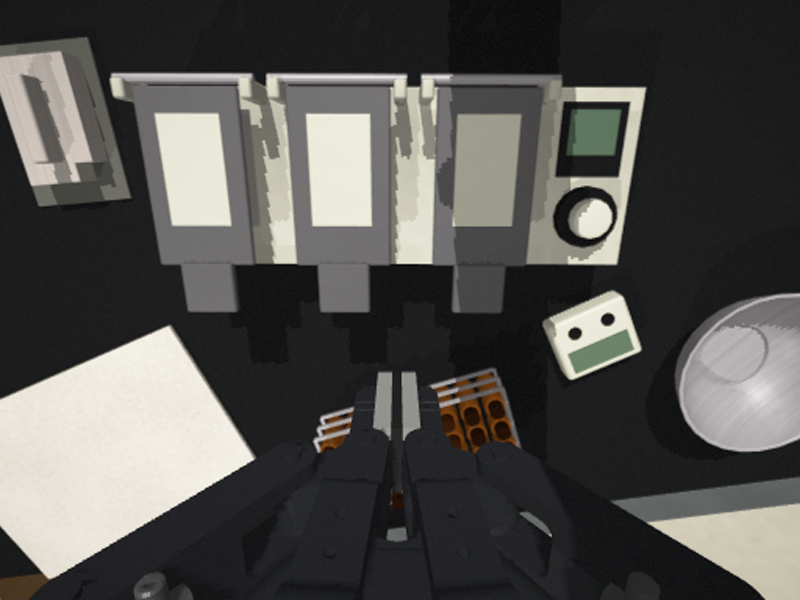

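```bash
python3 -c "
from h import *
c=load('wrist');W=cloud(c);s=512/800
for u,v in [(210,285),(344,285),(478,285)]: print(np.round(np.nanmedian(W[int(v*s)-3:int(v*s)+4,int(u*s)-3:int(u*s)+4].reshape(-1,3),0),1))
b=pt(c,590*s,219*s,plane=68);print(b,(b[:2]-PK[3])@HX,(b[:2]-PK[3])@HY)
go((*b[:2],90,YAW))"
```

```text
[ 653.1 -274.3   85.8]
[ 668.3 -180.9   86. ]
[683.1 -89.   85.9]
[653.62244696  -2.30557359  68.        ] 25.32240708579159 78.46671991201099
travel [39.5, 139.9, 151.7] spin -0.1
```

jog_arm(
  increments=[
    {"travel": [10,50,0],"spin": 0},
    {"travel": [30,100,20],"spin": 0},
    {"travel": [39,141,50],"spin": 0},
    {"travel": [39,141,100],"spin": 0},
    {"travel": [39,141,145],"spin": 0},
    {"travel": [39,141,145],"spin": 0},
    {"travel": [39,141,145],"spin": 0},
    {"travel": [39,141,145],"spin": 0},
    {"travel": [39,141,145],"spin": 0},
  ],
)

```text
t: 53.9
tcp_pos: [657.3, -1.2, 100.0]
ee_rot: [0.003, 0.083, 0.997, 0.0]
ft_force: [1.0, -0.3, -0.1]
finger_gap: 0.0
```

```bash
python3 -c "
from h import *
st();snap('wrist','w23');go((653.6,-1.3,68,YAW),(653.6,-1.3,61,YAW))"
```

```text
t 53.9 tcp [657.3  -1.2 100. ] q [2.900e-03 8.270e-02 9.966e-01 1.000e-04] F [ 1.  -0.3 -0.1] gap 0.023465492887390676
j [-0.089  0.663  0.031  1.859 -0.032  0.615  1.368]
travel [3.4, -1.0, 31.8] spin -0.2
travel [3.4, -1.0, 38.8] spin -0.2
```

View pics/w23.png

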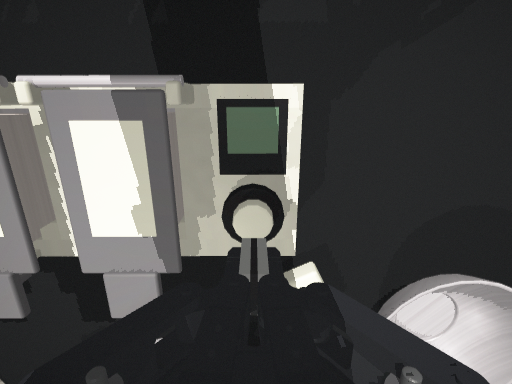

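jog_arm(
  increments=[
    {"travel": [3,-0.5,15],"spin": 0},
    {"travel": [3,-0.5,28],"spin": 0},
    {"travel": [3,-0.5,33],"spin": 0},
    {"travel": [3,-0.5,36],"spin": 0},
    {"travel": [3,-0.5,38],"spin": 0},
    {"travel": [3,-0.5,39],"spin": 0},
    {"travel": [3,-0.5,39],"spin": 0},
    {"travel": [3,-0.5,39],"spin": 0},
  ],
)

```text
t: 54.75
tcp_pos: [653.0, -0.1, 65.4]
ee_rot: [0.001, 0.082, 0.997, 0.0]
ft_force: [-11.2, 0.5, 40.8]
finger_gap: 0.1
```

jog_arm(
  increments=[
    {"travel": [0,0,-10],"spin": 0},
    {"travel": [0,0,-40],"spin": 0},
    {"travel": [-20,0,-70],"spin": 0},
    {"travel": [-40,0,-70],"spin": 0},
    {"travel": [-40,0,-70],"spin": 0},
    {"travel": [-40,0,-70],"spin": 0},
  ],
)

```text
t: 55.35
tcp_pos: [690.7, -6.5, 127.6]
ee_rot: [-0.001, 0.082, 0.997, -0.0]
ft_force: [-0.6, 0.1, 0.8]
finger_gap: -0.3
```

```bash
python3 -c "
from h import *
st();c=snap('wrist','w24');im=c['pixels'];W=cloud(c)
P=W.reshape(-1,3);m=(np.hypot(P[:,0]-653.6,P[:,1]+1)<35)&(P[:,2]>40)
P=P[m]
for r0 in range(0,36,3):
    r=np.hypot(P[:,0]-653.6,P[:,1]+1);q=P[(r>=r0)&(r<r0+3)]
    print(r0,len(q),np.round(np.percentile(q[:,2],[10,50,90]),1) if len(q) else '')
cv2.imwrite('pics/w24c.png',cv2.resize(im[60:260,180:330],None,fx=3,fy=3))"
```

```text
t 55.35 tcp [690.7  -6.5 127.6] q [-7.000e-04  8.190e-02  9.966e-01 -0.000e+00] F [-0.6  0.1  0.8] gap -0.3287887800011563
j [-0.079  0.663  0.034  1.761 -0.032  0.719  1.379]
0 54 [70.9 71.4 72.5]
3 162 [71.  71.8 72.6]
6 276 [70.9 71.7 72.5]
9 376 [70.8 71.6 72.4]
12 401 [61.5 69.6 71.5]
15 530 [60.9 61.7 62.5]
18 719 [ 60.8  61.7 219.8]
21 3494 [ 59.2 206.6 219. ]
24 4612 [ 50.  203.8 216.5]
27 5453 [ 50.  180.6 212.8]
30 1566 [ 49.1  50.6 181.3]
33 1659 [ 49.4 147.2 208.6]
```

View pics/w24c.png

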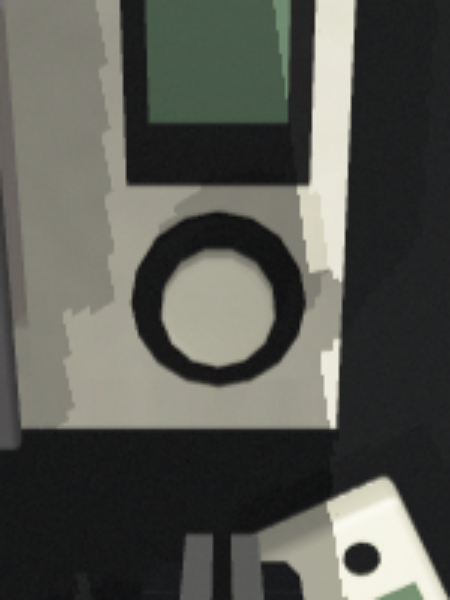

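jog_arm(
  increments=[
    {"travel": [0,0,-50],"spin": 0},
    {"travel": [0,0,-100],"spin": 0},
    {"travel": [0,0,-130],"spin": 0},
    {"travel": [0,0,-130],"spin": 0},
    {"travel": [0,0,-130],"spin": 0},
    {"travel": [0,0,-130],"spin": 0},
  ],
)

```text
t: 56.0
tcp_pos: [689.2, -6.2, 255.6]
ee_rot: [-0.002, 0.082, 0.997, -0.0]
ft_force: [0.6, 0.3, 0.2]
finger_gap: 0.1
```

```bash
python3 -c "
from h import *
st();c=snap('scene');cv2.imwrite('pics/s9.png',cv2.resize(c['pixels'],(800,600)))"
```

```text
t 56.0 tcp [689.2  -6.2 255.6] q [-2.400e-03  8.160e-02  9.967e-01 -2.000e-04] F [0.6 0.3 0.2] gap 0.14950917027441243
j [-0.087  0.523  0.045  1.671 -0.028  0.953  1.376]
```

View pics/s9.png

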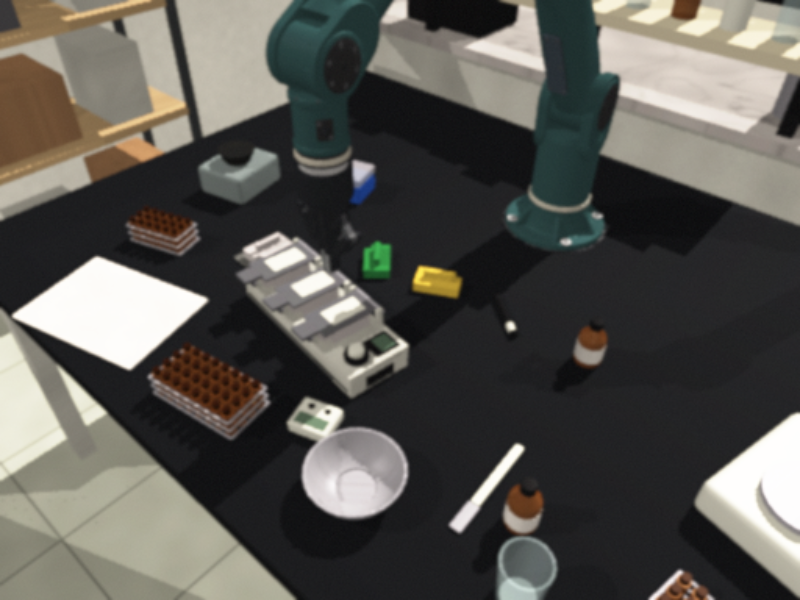

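All three covers are shut, both bottles stand upright, and no blocks remain on the bench.

```bash
python3 -c "
from h import *
print(order.finish_job())"
```

```text
the job is handed in; nothing more can be done
None
```

The whole job was done and handed in at about t = 56 s, well inside the 210 s limit; the hand-in reports no verdict.

- **Blank and blocks:** I opened all three covers and laid the blank near the middle of the grey mat. All three blocks are seated, one in each pocket; one of them had been knocked about 25 mm aside on the bench, so I measured it again before gripping it.
- **Seating:** pocket 3's block measured under 0.5 mm from the pocket centre with its top at about 75 mm. Pockets 1 and 2 I checked by the contact height when lowering and by eye in the wrist picture.
- **Covers:** I pressed each cover down until it caught. All three stayed shut after I let go, with their tabs at 85.8–86.0 mm.
- **Start button:** I pressed it to its stop, at a tool height of 65.4 mm. It sprang back to 71.5 mm by the depth camera, so the travel was about 6 mm.
- **Last picture:** the covers are shut, both bottles are upright, no blocks are left on the bench, and the arm is clear of everything.

- **Button height disagrees:** the button read about 71.5 mm high by depth, not the stated 68 mm.
- **Press force was high:** the force reading on the fingertips at the button's stop was briefly 40.8 N, higher than I intended. The stated 40 N limit is for the arm and the gripper's body; whether fingertip force counts toward it I could not check.

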